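# Clamp a component tray to the tension mark

## Task

Lay the black component tray flat in the nest of the clamping fixture and let go of it. Then tighten the jaws with the black press-and-turn knob, a few turns of the wrist clockwise while pressing it gently down, until the black pointer of the sprung jaw stands on the green mark, never as far as the red zone; never force the knob, neither pressing hard on its end stop nor twisting it while it is still locked. At the end the knob must have popped up again into its lock with the pointer still on the green mark; leave the other things on the bench where they are.

Things in the scene. Friction and masses are not known exactly. Their poses are not given: they have to be found in the camera images.
- tray: loose black component tray with 3 x 5 open pockets holding grey chips, 60 mm (its x) by 110 mm (its y) by 16 mm high, 4 mm rim, about 0.1 to 0.2 kg; origin at the centre of its underside; either way round fits
- fixture: clamping fixture fixed to the bench, aluminium base 110 mm (its x) by 360 mm (its y), 12 mm thick; origin on the bench under the nest, z up. Along its y: at +150 mm a grey housing 64 x 64 mm, top 51 mm above the bench, carrying the knob; then steel drive jaw, nest, orange sprung jaw; at -131 mm a grey block, 36 mm high, with a white scale
- nest (a point): where the centre of the tray's underside belongs when laid in (tray's y along fixture's y): 20 mm above the bench, at y = -2 mm of the fixture, same axes. Four steel guides at y = -35 and +35 mm, each 20 mm long, flared to 76 mm at their tops 35 mm above the bench, leave 65 mm for the tray's width; between them its sides are free for fingers. Closing jaws push it some 20 mm along -y
- drive_face (a point): middle of the steel drive jaw's clamping face, which looks to the fixture's -y; the jaw is 50 mm wide (x), from 21 to 43 mm above the bench. It is at y = +60 mm of the fixture less 9 mm per rad of spindle
- sprung_face (a point): middle of the orange sprung jaw's clamping face, which looks to the fixture's +y; same size as the other jaw; at y = -61 mm of the fixture when unloaded. At the start 7.8 to 11 mm more than the tray's length is free between the faces
- knob_grip (a point): point on the knob's axis at the height to grip, fingers on the bar grip's two long sides; 5 mm below the bar's top, 103 mm above the bench with the knob up. The black bar is 46 mm long (this point's x), 14 mm thick (its y), 26 mm high, on a black disc 48 mm across, 10 mm thick; a white line on top shows its +x end. Its axes turn with the knob, z up
- spindle (a joint): turn of the knob, rad, growing clockwise seen from above; starts at 0 to 0.35, stands at about 2.6 at the mark. 1 rad drives the jaw 9 mm (rack and pinion). Turns only while pressed below its lock, and then runs back under the sprung jaw's load (0.09 N m at the mark) if not held. Let up, it locks in one of 24 steps a turn (2.4 mm of jaw each), falling back by up to one step
- knob (a joint): how far the knob is pressed, m; 0 = up and locked. A spring pushes it up with 5 N plus 0.2 N per mm. The lock lets go somewhere from 4 to 15 mm down, different each time, unseen; a firm end stop follows about 1 mm below that point. Over 16 N on the end stop (besides the spring), or 40 N on the lock by twisting or pulling the held knob up tooth on tooth, harms it; opened fingers let it spring up
- pointer (a point): black pointer on the orange sprung jaw, a bar 40 mm along the fixture's x and 2.5 mm wide, 45.5 mm above the bench; point at its centre. It starts at y = -118 mm of the fixture and moves towards -y as the jaw is pushed in against its spring (about 0.8 N per mm)
- mark (a point): fixed point at the pointer's height over the middle of the green mark, a stripe 5 mm wide across the white scale at y = -130 mm of the fixture, which is 12 mm of jaw deflection; axes as the fixture's. The red zone begins 6.5 mm beyond it (towards -y)
- bottle: bystander: white closed bottle, 52 mm across, 140 mm high; origin at the centre of its underside
- cup: bystander: blue open cup, 64 mm across, 60 mm high; origin at the centre of its underside
- driver: bystander: yellow-handled screwdriver, 170 mm long, lying on the bench along its x
- blue_tray: bystander: empty blue tray, 60 x 110 x 16 mm, of the same make as the black one; origin at the centre of its underside
- loupe: bystander: black hand loupe, 48 mm across, 45 mm high; origin at the centre of its underside
There are look-alikes about, which are no part of the job. There is more than one size of the tray; the one meant has the size given above.

How it is judged (in metres and radians):
On the way, in this order (a step that is already met when the one before it is completed fails the run):
1. the tray lies flat in the nest, released (z of tray in the frame of nest between -0.004 and 0.003 m and x of tray in the frame of nest between -0.006 and 0.006 m and y of tray in the frame of nest between -0.012 and 0.012 m and contact force between the fingers and tray below 0.1 N and linear speed of tray below 0.02 m/s), for 0.2 s.
2. the pointer has reached the green mark (y of pointer in the frame of mark between -0.006 and 0.003 m), for 0.1 s.
At the end, for the whole second after the job is handed in: The tray lies flat in the nest (within 4 mm in height, 6 mm across, tilt under 0.06 rad) between the jaws and at rest, the pointer's centre is within 3 mm of the middle of the green mark, and the knob is up (pressed in less than 1.5 mm), locked and still (y of pointer in the frame of mark between -0.003 and 0.003 m and value of joint knob below 0.0015 m and velocity of joint spindle between -0.05 and 0.05 rad/s and z of tray in the frame of nest between -0.004 and 0.004 m and x of tray in the frame of nest between -0.006 and 0.006 m and y of tray in the frame of nest between -0.03 and 0.005 m and angle between tray's own z axis and vertical below 0.06 rad and linear speed of tray below 0.01 m/s); the robot touches nothing.
It fails at once if the knob is pressed on its end stop with more than 16 N (contact force between foot and seat above 16 N).
It fails at once if the knob is forced against its lock with more than 40 N (contact force between knob and fixture above 40 N).
It fails at once if the pointer enters the red zone (more than 6.5 mm beyond the mark) (y of pointer in the frame of mark below -0.0065 m).
It fails at once if a bystander is shifted by more than 30 mm (distance of any of bottle, cup, driver, blue_tray, loupe from where it was at the start of the episode above 0.03 m).
It also fails if it takes over 70 s, if anything falls off the work surface, if the arm or the gripper's body presses on something with over 40 N, if the wrist force passes 120 N, or if a joint passes its speed limit or range.

## Robot

A 6-joint arm with a two-finger parallel gripper is mounted at the origin on the work surface. World frame = base frame: x ahead of the robot, y to its left, z up, the work surface at z = 0. Lengths are in mm, angles in rad, forces in N, time in s.
With the tool pointing down it reaches from about 375 to 825 mm from the base axis. Payload 5.5 kg.
Tool frame: the origin (TCP) lies on the mounting face of the last link; the fingertips stand 173 mm ahead of it and the grasp point (between the pads) lies 155 mm ahead of it; y points along the fingers, x is the direction in which the jaws open and shut, and the axes are right-handed (so a half turn about y gives the same grasp; the last joint's range is limited). The gripper opens to 85 mm and grips with 20 to 120 N. Pads are 22 mm wide; open, the fingers measure 114 mm over their backs; the gripper's body (76 mm by 85 mm) begins 54 mm behind the grasp point. The pads swing forward as they close: fully open they stand 13 mm farther back than shut.
Start: joints at [1.242, 0.314, -0.047, 1.21, 0, 1.571], TCP at [193.741, 567.856, 404.699] pointing down, gripper open.
Joint ranges: [-2.67, 2.67], [-0.69, 1.73], [-1.03, 1.25], [-2.08, 2.16], [-1.42, 1.45], [-3.14, 3.14]. Speed limits (rad/s): [2.39, 2.39, 3.01, 3.14, 3.14, 3.14].

## Interface

Orientations are given as a 3x3 rotation matrix whose columns are the frame's x, y, z axes.
In Python, from rig import r gives the robot as it stands.
- The arm moves only by the tool arm_command, never from a script. Its argument "plan" is text: rows parted by semicolons, each of 4 numbers parted by spaces: the shift along the tool's x, y, z in cm, then the turn about the tool's y in rad. A call has 1 to 8 rows; each row shifts and turns the pose as measured when the row begins, along the tool's axes as they then stand; what a row does not reach is not made up. A row lasts 1/8 s, in which the tool goes at most 62.5 mm and 10.7 degrees, less where a joint would pass 70% of its speed; a pose out of reach is approached as far as the arm can. A call is refused whole if a number of a shift passes 6.25 or a number of a turn 0.188, either way. A call with a gripper value outside its range is refused whole. "fingers" is the opening, from 0 (shut) to 1 (fully open), set as the call begins (left out, the last holds). The fingers move at their own pace and stop on an object; "newtons" is the grip in N (left out, the last holds). Time passes only in rows, so rows that do not move let the fingers close. It gives the time, the measured TCP pose, the force and the opening at its end, in the units of the state.
- r.get_obs(): the state, without advancing time (a new reading comes with each control period).
- r.get_image(name): name is "scene" or "side" or "wrist"; returns the picture (384x512x3 uint8, red, green, blue); there is no depth.
- r.camera_params(name): a dict with "fx", "fy", "cx", "cy" (pixels), "cam_to_world" (4x4, takes a point from camera to world coordinates); the wrist camera has in their place "tool_from_camera" (4x4, takes a point from camera to tool coordinates, whose origin is the TCP and whose axes are the tool frame's). Camera axes: x right, y down, z forward; pixel columns grow to the right and rows downward; lengths in mm; the calibration is good to about 2 mm. The wrist camera is an equidistant fisheye: a pixel r from the principal point sees the ray r / f radians off the axis. A picture is of the moment at which its call begins: read the wrist's pose just before it. camera_params takes no time and is no camera call.
- r.close_job(): hands the job in, once; it reports no verdict.
The state is a dict: "clock": time; "joint_positions": joint angles; "joint_vel": joint speeds; "tau": joint torques, N m; "tcp_pos": TCP position; "orientation": TCP orientation; "ft_force": force on the tool from outside, world axes, zero at the start; "moment": the same for the moment, N m; "grip_width": finger opening in mm.
Only numpy, scipy, OpenCV 4.12 (cv2) and the standard library are available. Lean on these libraries where they do the work, as an engineer would, in place of code of your own. Each camera call takes 0.05 s, during which the arm holds its last target. There are 200 camera calls.

## Working session

There is one attempt and no reset: what is moved stays moved. The work goes in short steps, Python scripts to look and compute and a tool call to move; the robot and the scene stay as the last step left them, time stands still between calls to the robot, and variables do not carry over. Pictures are saved under pics/ and viewed, about 8 in all and at most 12, crops included, and the job is handed in when it is done.

Besides the shell and the picture viewer there is one more tool, called after "Request:" by a JSON object that holds its "api" and its "payload". arm_command: Moves the arm, as the interface text tells. Its arguments: {"type":"object","properties":{"plan":{"type":"string"},"fingers":{"type":"number"},"newtons":{"type":"number"}},"required":["plan"]}

```bash
ls; mkdir -p pics
python3 - <<'E'
from rig import r
import cv2,numpy as np
np.set_printoptions(precision=4,suppress=True)
o=r.get_obs(); print(o)
a=r.get_image("scene");b=r.get_image("side")
cv2.imwrite("pics/s0.png",a[:,:,::-1]);cv2.imwrite("pics/d0.png",b[:,:,::-1])
for n in("scene","side","wrist"):print(n,r.camera_params(n))
c=r.get_image("wrist");cv2.imwrite("pics/w0.png",c[:,:,::-1])
cv2.imwrite("pics/sd0.png",cv2.resize(np.vstack([a,b])[:,:,::-1],(512,768))[:, :])
E
```

```text
pics
{'clock': 0.0, 'joint_positions': array([ 1.242 ,  0.3142, -0.0481,  1.2102,  0.    ,  1.5708]), 'joint_vel': array([ 0.0013,  0.0008, -0.0009, -0.0008,  0.0001,  0.0004]), 'tau': array([  0.0006, -53.9588,  33.9752,   0.0191,   0.0001,   0.    ]), 'tcp_pos': array([193.6455, 567.5898, 403.8316]), 'orientation': array([[ 0.3229, -0.0006, -0.9464],
       [ 0.9464, -0.0016,  0.3229],
       [-0.0017, -1.    ,  0.    ]]), 'ft_force': array([-0.4124,  0.2738,  0.2432]), 'moment': array([ 0.0338, -0.0189,  0.0231]), 'grip_width': 85.47502500957565}
scene {'fx': 432.7149192719976, 'fy': 432.7149192719976, 'cx': 251.99638184448625, 'cy': 193.977657179177, 'cam_to_world': array([[   0.7737,    0.4519,   -0.4441, 1120.4206],
       [   0.6336,   -0.5582,    0.5357, -700.3458],
       [  -0.0058,   -0.6958,   -0.7182, 1094.751 ],
       [   0.    ,    0.    ,    0.    ,    1.    ]])}
side {'fx': 386.2774566138345, 'fy': 386.2774566138345, 'cx': 250.85085889139162, 'cy': 185.2346011885639, 'cam_to_world': array([[ -0.9722,  -0.1737,   0.1571, 357.1288],
       [ -0.2338,   0.6778,  -0.6971, 814.56  ],
       [  0.0146,  -0.7144,  -0.6996, 902.4357],
       [  0.    ,   0.    ,   0.    ,   1.    ]])}
wrist {'fx': 297.3186396354542, 'fy': 297.3186396354542, 'cx': 253.94782318289214, 'cy': 191.18058093751347, 'tool_from_camera': array([[ 1.    ,  0.0006, -0.0004, -0.629 ],
       [ 0.0005, -0.2586,  0.966 , 29.6708],
       [ 0.0004, -0.966 , -0.2586, 64.3534],
       [ 0.    ,  0.    ,  0.    ,  1.    ]])}
```

View pics/s0.png

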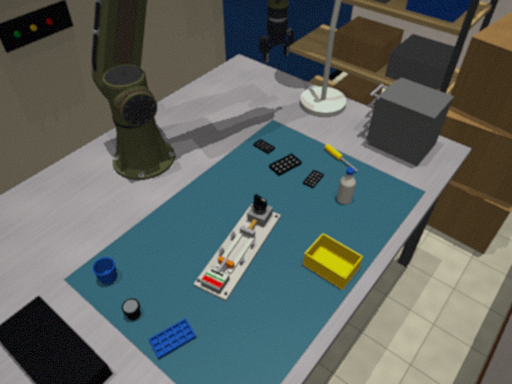

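View pics/d0.png

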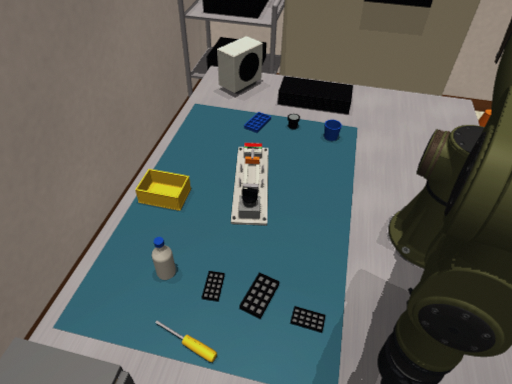

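Candidates for the black tray, side-image pixels: A (213,286), B (260,295), C (308,319). Other look-alikes are the blue tray (257,122) and the black boxes off the mat. I'll decide by size using enlarged crops.

```bash
cat > h.py <<'E'
from rig import r
import numpy as np,cv2
np.set_printoptions(precision=2,suppress=True)
def ray(n,u,v,obs=None):
    p=r.camera_params(n)
    x=(u-p['cx'])/p['fx'];y=(v-p['cy'])/p['fy']
    if n=='wrist':
        t=np.hypot(x,y);k=np.sin(t)/t if t>1e-9 else 1
        d=np.array([x*k,y*k,np.cos(t)]);T=np.eye(4);T[:3,:3]=obs['orientation'];T[:3,3]=obs['tcp_pos'];M=T@p['tool_from_camera']
    else: d=np.array([x,y,1.]);M=p['cam_to_world']
    d=M[:3,:3]@d
    return M[:3,3],d/np.linalg.norm(d)
def onz(n,u,v,z,obs=None):
    c,d=ray(n,u,v,obs);return c+d*(z-c[2])/d[2]
def tri(rays):
    A=np.zeros((3,3));b=np.zeros(3)
    for c,d in rays:
        P=np.eye(3)-np.outer(d,d);A+=P;b+=P@c
    X=np.linalg.solve(A,b);return X,[np.linalg.norm((np.eye(3)-np.outer(d,d))@(X-c)) for c,d in rays]
E
python3 - <<'E'
import cv2,numpy as np
a=cv2.imread("pics/s0.png");b=cv2.imread("pics/d0.png")
def crop(i,x,y,w,h,s):return cv2.resize(i[y:y+h,x:x+w],None,fx=s,fy=s,interpolation=cv2.INTER_CUBIC)
t=crop(b,190,260,150,80,5.3333)
f=crop(a,190,185,100,115,2.6);g=crop(b,215,135,75,95,2.6);s=crop(a,245,130,90,60,2.6)
W=np.zeros((600-t.shape[0]-0,800,3),np.uint8)
x=0
W=np.zeros((600,800,3),np.uint8);W[:t.shape[0],:]=t[:, :800]
cv2.imwrite("pics/c1.png",W[:t.shape[0]])
y=0
F=crop(a,190,185,100,115,5);G=crop(b,225,135,60,95,6)
H=np.zeros((600,800,3),np.uint8);H[:575,:500]=F;H[:570,500:800]=G[:, 30:330]
cv2.imwrite("pics/c2.png",H)
E
```

```text
(no output)
```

View pics/c1.png

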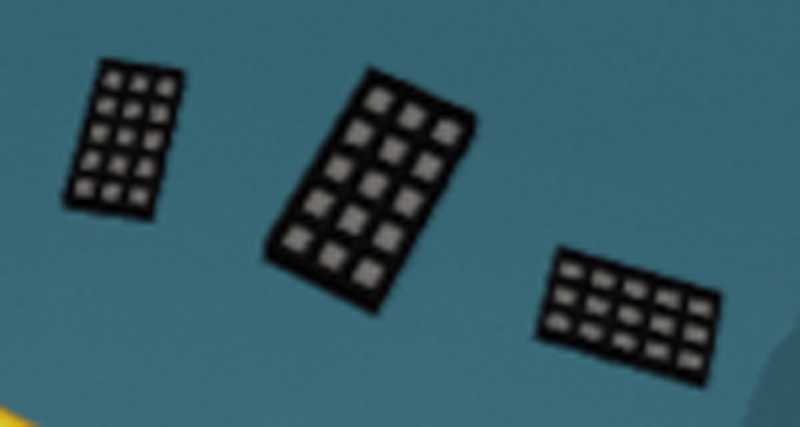

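View pics/c2.png

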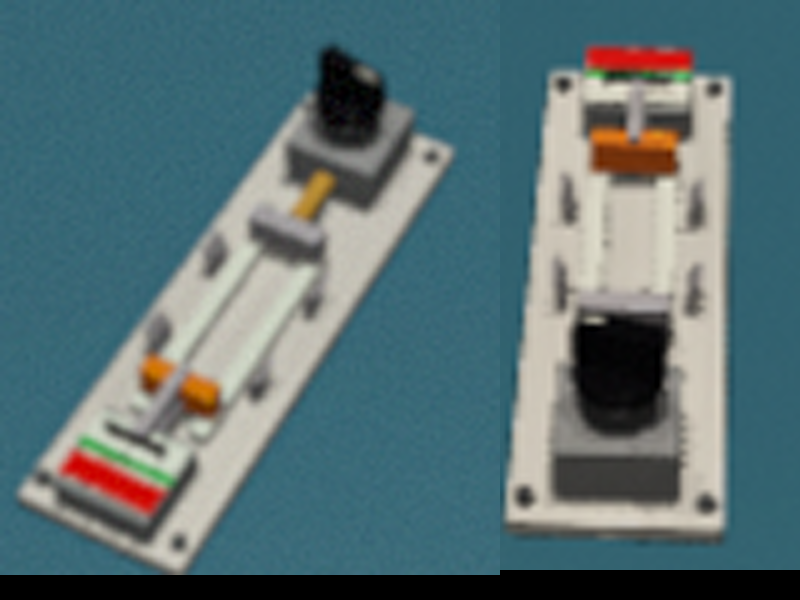

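Run:
```python
from h import *
for n,c in dict(A=[(100,58),(186,70),(154,218),(63,208)],B=[(370,67),(477,117),(378,310),(264,250)],C=[(557,245),(722,292),(706,383),(535,338)]).items():
    P=np.array([onz('side',190+x/5.3333,260+y/5.3333,16 if 0 else 14) for x,y in c])
    print(n,P[:,:2].mean(0),[round(np.linalg.norm(P[i]-P[(i+1)%4]),1) for i in range(4)],np.arctan2(*(P[3]-P[0])[1::-1]),np.arctan2(*(P[1]-P[0])[1::-1]))
S=[(18,495),(185,573),(455,150)]
S=np.array([onz('scene',190+x/5,185+y/5,12) for x,y in S]);print(S)
D=np.array([onz('side',230+(x-500)/6,135+y/6,12) for x,y in [(549,72),(733,78),(724,528),(505,521)]]);print(D,D.mean(0))
def t(s,d):print(tri([ray('scene',190+s[0]/5,185+s[1]/5),ray('side',230+(d[0]-500)/6,135+d[1]/6)]))
for s,d in [((18,495),(733,78)),((185,573),(549,72)),((455,150),(505,521))]:t(s,d)
o=r.get_obs()
```

```text
A [563.2  314.97] [np.float64(43.9), np.float64(81.8), np.float64(43.6), np.float64(83.5)] 1.6741747586779385 -3.0558475638341105
B [440.98 310.08] [np.float64(59.2), np.float64(112.7), np.float64(60.2), np.float64(111.9)] 1.3332872242754576 2.8842710160438574
C [313.07 346.73] [np.float64(77.7), np.float64(45.2), np.float64(77.5), np.float64(47.7)] 1.5164068301026115 3.0786999246626303
[[ 549.7  -280.79   12.  ]
 [ 658.82 -257.75   12.  ]
 [ 587.59   92.69   12.  ]]
[[ 648.95 -255.77   12.  ]
 [ 538.91 -278.34   12.  ]
 [ 471.41   72.41   12.  ]
 [ 578.64   94.89   12.  ]] [559.48 -91.7   12.  ]
(array([ 543.15, -280.3 ,    7.78]), [np.float64(4.199973258049959), np.float64(4.199973258049973)])
(array([ 653.39, -257.55,    8.32]), [np.float64(3.9633091570484758), np.float64(3.9633091570484393)])
(array([582.53,  94.  ,   8.58]), [np.float64(3.5259882012726806), np.float64(3.5259882012728214)])
```

B is the tray: it measures 60 x 112 mm, while A and C are about 44 x 80. I'll write a planning helper and move above B for a closer look.

```bash
cat >> h.py <<'E'
def pose(o=None):
    o=o or r.get_obs();R=o['orientation'];return o['tcp_pos'],np.arctan2(R[1,0],R[0,0])
def plan(x,y,z,a,n):
    """rows (tool x,y,z cm, turn) to TCP x,y,z mm with tool-x heading a, in n rows"""
    p,h=pose();p=p.copy();rows=[]
    da=(a-h+np.pi)%(2*np.pi)-np.pi;g=np.array([x,y,z],float)
    st=(g-p)/n
    for i in range(n):
        rem=(g-p)/(n-i)
        ex=np.array([np.cos(h),np.sin(h),0]);ey=np.array([0,0,-1.]);ez=np.array([-np.sin(h),np.cos(h),0])
        v=[round(rem@e/10,2) for e in(ex,ey,ez)]; t=round(-da/n,3)
        p=p+10*(v[0]*ex+v[1]*ey+v[2]*ez);h-=t
        rows.append("%g %g %g %g"%(*v,t))
    print("da",round(da,3),"|","; ".join(rows))
E
python3 -c "
from h import *
plan(441,310,380,-0.25,8)"
```

```text
da -1.492 | -2.05 0.3 -3.97 0.187; -1.28 0.3 -4.28 0.187; -0.46 0.3 -4.44 0.187; 0.37 0.3 -4.45 0.187; 1.2 0.3 -4.3 0.187; 1.97 0.3 -4 0.187; 2.68 0.3 -3.57 0.187; 3.3 0.3 -3 0.187
```

Request:
{"api": "arm_command", "payload": {"plan": "-2.05 0.3 -3.97 0.187; -1.28 0.3 -4.28 0.187; -0.46 0.3 -4.44 0.187; 0.37 0.3 -4.45 0.187; 1.2 0.3 -4.3 0.187; 1.97 0.3 -4 0.187; 2.68 0.3 -3.57 0.187; 3.3 0.3 -3 0.187", "fingers": 1}}

```text
clock: 1.15
tcp_pos: [443.3, 301.9, 377.3]
orientation: [[0.965, -0.002, 0.261], [-0.261, -0.003, 0.965], [-0.001, -1.0, -0.003]]
ft_force: [1.0, 0.9, 0.2]
grip_width: 85.4
```

```bash
python3 -c "
from h import *
o=r.get_obs();print(o['clock'],pose(o),o['joint_positions'])
import pickle;pickle.dump(o,open('o1.pkl','wb'))
cv2.imwrite('pics/w1.png',r.get_image('wrist')[:,:,::-1])
plan(441,310,320,-0.25,3)
"
```

```text
1.15 (array([443.29, 301.85, 377.3 ]), np.float64(-0.26363448131735695)) [ 0.6   0.21 -0.25  1.12 -0.    2.43]
da 0.023 | -0.26 1.9 0.32 -0.008; -0.26 1.89 0.32 -0.008; -0.26 1.9 0.32 -0.008
```

View pics/w1.png

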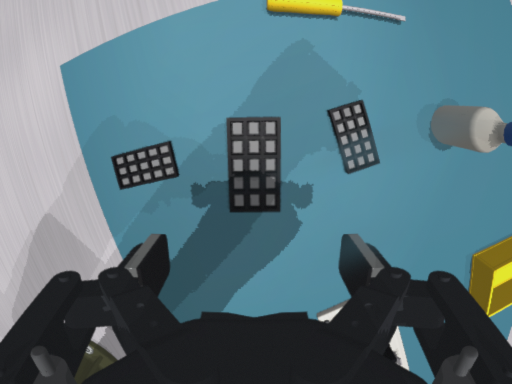

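Wrist view: tray B has its corners at (227,117), (281,117), (281,212), (229,212). The smaller trays are at (145,165) and (353,136).

```bash
python3 -c "
from h import *
import pickle
o=pickle.load(open('o1.pkl','rb'))
c=[(227,117),(281,117),(281,212),(229,212)]
P=np.array([onz('wrist',*q,15,o) for q in c]);print(P,P.mean(0))
for i in range(4):print(np.linalg.norm(P[i]-P[(i+1)%4]),np.arctan2(*(P[(i+1)%4]-P[i])[1::-1]))
D=[(370,67),(477,117),(378,310),(264,250)]
D=[(190+x/5.3333,260+y/5.3333) for x,y in D]
# wrist TL(227,117)=+y far end,small x
for w,d in zip(c,[D[2],D[3],D[0],D[1]]):print(tri([ray('wrist',*w,o),ray('side',*d)]))
p,a=pose(o)
print(onz('wrist',254,165,15,o)-p)
"
```

```text
[[430.4  366.94  15.  ]
 [488.25 351.36  15.  ]
 [461.41 243.76  15.  ]
 [401.86 259.79  15.  ]] [445.48 305.46  15.  ]
59.91670996862558 -0.26313776267849825
110.89643752345123 -1.8152468549444403
61.679426475968626 2.878655320024342
110.88986916558275 1.3104497321396922
(array([427.52, 366.57,   0.44]), [np.float64(1.6186691839915068), np.float64(1.6186691839914154)])
(array([487.01, 350.58,   1.86]), [np.float64(2.3313453630897225), np.float64(2.3313453630896306)])
(array([460.19, 235.36,  -6.67]), [np.float64(1.362544160343315), np.float64(1.3625441603431798)])
(array([399.81, 256.1 ,   3.01]), [np.float64(0.1005583666659507), np.float64(0.10055836666596403)])
[   1.86    4.66 -362.3 ]
```

```bash
python3 -c "
from h import *
plan(445.5,305.5,173.5,-0.262,6)"
```

```text
da 0.011 | -0.04 3.39 0.11 -0.002; -0.04 3.39 0.11 -0.002; -0.04 3.39 0.11 -0.002; -0.04 3.39 0.1 -0.002; -0.04 3.39 0.11 -0.002; -0.03 3.39 0.1 -0.002
```

Request:
{"api": "arm_command", "payload": {"plan": "0.02 3.4 0.07 0; 0 3.4 0.07 0; 0 3.4 0.07 0; 0 3.4 0.07 0; 0 3.4 0.07 0; 0 2.9 0.07 0"}}

```text
clock: 1.95
tcp_pos: [449.8, 300.8, 173.9]
orientation: [[0.962, 0.004, 0.272], [-0.272, -0.004, 0.962], [0.005, -1.0, -0.002]]
ft_force: [0.3, 0.7, 0.2]
grip_width: 85.2
```

```bash
python3 -c "
from h import *
o=r.get_obs();print(o['clock'],pose(o),o['ft_force'])
plan(445.5,305.5,173.5,-0.262,1)
import pickle;pickle.dump(o,open('o2.pkl','wb'))
cv2.imwrite('pics/w2.png',r.get_image('wrist')[:,:,::-1])"
```

```text
1.95 (array([449.75, 300.76, 173.92]), np.float64(-0.2749892205127344)) [0.31 0.7  0.16]
da 0.013 | -0.54 0.04 0.34 -0.013
```

View pics/w2.png

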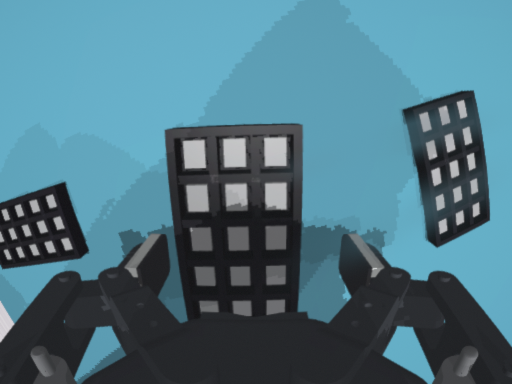

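Near view: the tray's far rim corners are at (165,129) and (301,125), and it lies clearly between the open fingers.

```bash
python3 -c "
from h import *
import pickle
o=pickle.load(open('o2.pkl','rb'));p,a=pose(o);o1=pickle.load(open('o1.pkl','rb'))
P=[onz('wrist',*q,16,o) for q in[(165,129),(301,125)]]
print(P,np.arctan2(*(P[1]-P[0])[1::-1]))
for w,v in (((165,129),(227,117)),((301,125),(281,117))):print(tri([ray('wrist',*w,o),ray('wrist',*v,o1)]))
h=(P[1]-P[0]);h/=np.linalg.norm(h);m=(P[0]+P[1])/2
c=m-55*np.array([-h[1],h[0],0]);print('centre',c)
plan(c[0],c[1],173.5,np.arctan2(h[1],h[0]),2)
"
```

```text
[array([429.53, 367.03,  16.  ]), array([487.09, 351.99,  16.  ])] -0.25556311779888125
(array([430.91, 366.89,  20.57]), [np.float64(0.009857428771581129), np.float64(0.009857428771511578)])
(array([489.41, 350.76,   0.42]), [np.float64(0.06554198931569902), np.float64(0.06554198931565133)])
centre [444.41 306.3   16.  ]
da 0.019 | -0.27 -0.15 0.26 -0.01; -0.27 -0.15 0.26 -0.01
```

Request:
{"api": "arm_command", "payload": {"plan": "-0.27 0 0.26 -0.01; -0.27 0 0.26 -0.01; 0 0 0 0"}}

```text
clock: 2.38
tcp_pos: [444.4, 307.3, 172.0]
orientation: [[0.968, 0.001, 0.25], [-0.25, -0.006, 0.968], [0.002, -1.0, -0.005]]
ft_force: [-0.1, 0.6, 1.2]
grip_width: 85.2
```

Request:
{"api": "arm_command", "payload": {"plan": "0 0 0 0; 0 0 0 0; 0 0 0 0; 0 0 0 0", "fingers": 0, "newtons": 50}}

```text
clock: 2.88
tcp_pos: [445.3, 307.9, 174.3]
orientation: [[0.968, 0.004, 0.25], [-0.25, -0.004, 0.968], [0.005, -1.0, -0.003]]
ft_force: [1.3, -1.0, -1.8]
grip_width: 58.6
```

Request:
{"api": "arm_command", "payload": {"plan": "0 -3 0 0; 0 -5 0 0; 0 -5 0 0; 0 0 0 0"}}

```text
clock: 3.38
tcp_pos: [444.2, 307.7, 306.3]
orientation: [[0.968, 0.001, 0.25], [-0.25, -0.006, 0.968], [0.002, -1.0, -0.006]]
ft_force: [0.4, -0.1, -1.5]
grip_width: 59.1
```

```bash
python3 -c "
from h import *
o=r.get_obs();print(o['clock'],pose(o),o['ft_force'],o['joint_positions'])
import pickle;pickle.dump(o,open('o3.pkl','wb'))
cv2.imwrite('pics/w3.png',r.get_image('wrist')[:,:,::-1])"
```

```text
3.375 (array([444.24, 307.7 , 306.31]), np.float64(-0.2529031941004523)) [ 0.44 -0.08 -1.48] [ 0.61  0.26 -0.35  0.96 -0.01  2.43]
```

View pics/w3.png

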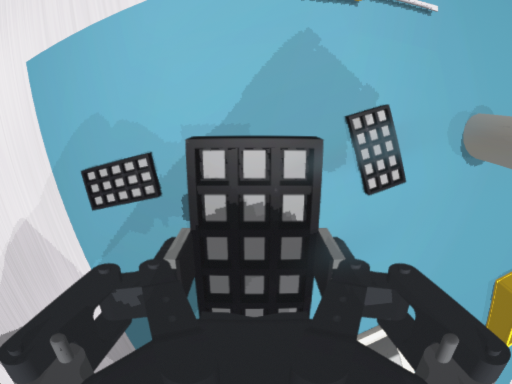

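The tray is gripped and lifted, far rim corners at (186,138) and (322,137). Next I'll work out where it sits in the tool and plan the move above the fixture.

```bash
python3 -c "
from h import *
import pickle
o=pickle.load(open('o3.pkl','rb'))
I=dict(orientation=np.eye(3),tcp_pos=np.zeros(3))
for yt in (155,158,161):
  P=[]
  for q in [(186,138),(322,137)]:
    c,d=ray('wrist',*q,I);P.append(c+d*(yt-c[1])/d[1])
  print(yt,P,(P[0]+P[1])/2-[0,0,55])
plan(560,-70,340,0.2,8)
plan(470,60,340,0.0,8)
"
```

```text
155 [array([-28.18, 155.  ,  54.53]), array([ 30.01, 155.  ,  54.99])] [  0.92 155.    -0.24]
158 [array([-28.88, 158.  ,  54.29]), array([ 30.71, 158.  ,  54.76])] [  0.92 158.    -0.48]
161 [array([-29.57, 161.  ,  54.05]), array([ 31.41, 161.  ,  54.53])] [  0.92 161.    -0.71]
da 0.453 | 2.59 -0.45 -4.2 -0.057; 2.35 -0.45 -4.34 -0.057; 2.1 -0.45 -4.47 -0.057; 1.84 -0.45 -4.58 -0.057; 1.57 -0.45 -4.67 -0.057; 1.3 -0.45 -4.76 -0.057; 1.03 -0.44 -4.82 -0.057; 0.76 -0.45 -4.88 -0.057
da 0.253 | 1.09 -0.45 -2.91 -0.032; 1 -0.45 -2.94 -0.032; 0.91 -0.45 -2.97 -0.032; 0.81 -0.45 -3 -0.032; 0.72 -0.45 -3.02 -0.032; 0.62 -0.45 -3.05 -0.032; 0.52 -0.44 -3.06 -0.032; 0.42 -0.45 -3.08 -0.032
```

```bash
python3 -c "
from h import *
plan(593,-235,390,0.2,12)
"
```

```text
da 0.453 | 2.34 -0.72 -4.06 -0.038; 2.18 -0.72 -4.15 -0.038; 2.02 -0.71 -4.23 -0.038; 1.86 -0.72 -4.3 -0.038; 1.7 -0.71 -4.37 -0.038; 1.53 -0.72 -4.43 -0.038; 1.36 -0.71 -4.48 -0.038; 1.19 -0.72 -4.53 -0.038; 1.01 -0.71 -4.58 -0.038; 0.84 -0.72 -4.61 -0.038; 0.66 -0.71 -4.64 -0.038; 0.48 -0.72 -4.66 -0.038
```

Request:
{"api": "arm_command", "payload": {"plan": "2.3 -1 -4 -0.038; 2.2 -1 -4.1 -0.038; 2 -1 -4.2 -0.038; 1.9 -1 -4.3 -0.038; 1.7 -1 -4.4 -0.038; 1.5 -1 -4.4 -0.038"}}

```text
clock: 4.18
tcp_pos: [517.7, 32.3, 356.1]
orientation: [[1.0, -0.019, 0.01], [-0.01, -0.012, 1.0], [-0.019, -1.0, -0.013]]
ft_force: [0.3, 0.7, -1.4]
grip_width: 58.5
```

Request:
{"api": "arm_command", "payload": {"plan": "1.4 -0.7 -4.5 -0.038; 1.2 -0.7 -4.5 -0.038; 1 -0.7 -4.6 -0.038; 0.8 -0.5 -4.6 -0.038; 0.7 -0.3 -4.6 -0.038; 0.5 0 -4.6 -0.038; 0 0 0 0"}}

```text
clock: 5.05
tcp_pos: [596.8, -248.2, 371.4]
orientation: [[0.975, -0.039, -0.219], [0.219, -0.007, 0.976], [-0.039, -0.999, 0.002]]
ft_force: [0.1, 0.1, -1.0]
grip_width: 58.4
```

```bash
python3 -c "
from h import *
o=r.get_obs();print(o['clock'],pose(o),o['ft_force'],o['joint_positions'])
import pickle;pickle.dump(o,open('o4.pkl','wb'))
i=r.get_image('wrist')[:,:,::-1];cv2.imwrite('pics/w4.png',i)
cv2.imwrite('pics/w4b.png',cv2.resize(i[0:300,106:506],(800,600),interpolation=cv2.INTER_CUBIC))"
```

```text
5.05 (array([ 596.79, -248.18,  371.37]), np.float64(0.22103186207808204)) [ 0.11  0.13 -1.03] [-0.39  0.43  0.05  1.22 -0.02  0.96]
```

View pics/w4b.png

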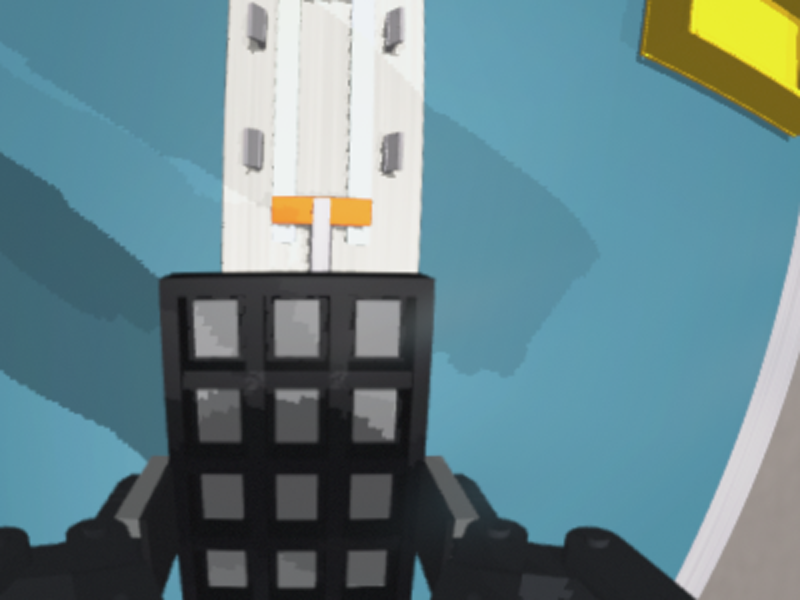

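The orange jaw's face edge is at crop (272..372,197), the guides at rows 128–172 and 3–48, and the base edges at x≈226 and 422. The tool has picked up a tilt of about 0.04 rad, which I need to watch.

```bash
python3 -c "
from h import *
import pickle
o=pickle.load(open('o4.pkl','rb'));np.set_printoptions(precision=3,suppress=True)
f=lambda x,y,z:onz('wrist',106+x/2,y/2,z,o)
def line(a,b):
  d=b-a;return np.arctan2(d[1],d[0])
L=[f(230,2,12),f(222,270,12)];R=[f(424,60,12),f(420,270,12)]
print(line(L[1],L[0]),line(R[1],R[0]))
J=[f(272,197,43),f(372,197,43)];print(J,line(*J)+np.pi/2,np.linalg.norm(J[1]-J[0]))
m=(J[0]+J[1])/2
for a in (line(L[1],L[0]),line(R[1],R[0]),line(*J)+np.pi/2):
  y=np.array([np.cos(a),np.sin(a),0]);x=np.array([np.sin(a),-np.cos(a),0])
  print('nest',m+59*y)
  print('base edges x rel jaw mid',[(q-m)@x for q in L+R])
  print('guides rel y',[((q-m)@y-61,(q-m)@x) for q in (f(258,128,35),f(258,172,35),f(262,3,35),f(262,48,35),f(386,132,35),f(386,174,35),f(388,8,35),f(388,52,35))])
  print('drive', [(q-m)@y-61 for q in (f(325,2,43),)])
"
```

```text
1.7652363898994379 1.7765197484787858
[array([ 555.497, -175.769,   43.   ]), array([ 603.828, -164.527,   43.   ])] 1.7993391407988246 49.62140910286789
nest [ 568.263 -112.26    43.   ]
base edges x rel jaw mid [np.float64(-54.40858740302668), np.float64(-54.408587403026694), np.float64(54.606594375496464), np.float64(55.9616782063735)]
guides rel y [(np.float64(-25.32674084267073), np.float64(-33.56346247620705)), (np.float64(-48.52896531320797), np.float64(-32.93700501648542)), (np.float64(44.78931165946335), np.float64(-33.77391250152261)), (np.float64(18.554573015329936), np.float64(-32.86672231853853)), (np.float64(-25.30290844735442), np.float64(31.65481275110762)), (np.float64(-47.37589685734007), np.float64(32.26192493182814)), (np.float64(43.994482562174994), np.float64(31.74777765983985)), (np.float64(18.4740448721477), np.float64(31.92961856527258))]
drive [np.float64(42.50942578193583)]
nest [ 567.61  -112.392   43.   ]
base edges x rel jaw mid [np.float64(-53.09611831451891), np.float64(-54.862266501804235), np.float64(55.54480279093815), np.float64(55.54480279093815)]
[... 645 characters left out ...]
loat64(-50.42130456470886), np.float64(-55.75837819266606), np.float64(57.42049366475162), np.float64(54.68016046966386)]
guides rel y [(np.float64(-24.203098239418573), np.float64(-32.327626778343244)), (np.float64(-47.413191733509095), np.float64(-32.492639885745966)), (np.float64(45.87936134677251), np.float64(-30.147267623278985)), (np.float64(19.628945009042212), np.float64(-30.13510826833425)), (np.float64(-26.40297121228813), np.float64(32.85354036763591)), (np.float64(-48.48382563225276), np.float64(32.70769582139496)), (np.float64(42.85095760745902), np.float64(35.30922484070194)), (np.float64(17.339158510210652), np.float64(34.62081157304137))]
drive [np.float64(42.48456143860645)]
```

```bash
cat >> h.py <<'E'
OFF=np.array([0.7,174.3,-0.5])  # tray underside centre in tool
N=np.array([567.7,-112.4,20.]); FH=0.201
fy=np.array([-np.sin(FH),np.cos(FH),0]);fx=np.array([np.cos(FH),np.sin(FH),0])
def trayto(dz,n,dy=0.5):
    o=r.get_obs();R=o['orientation'];q=o['tcp_pos']+R@OFF
    e=q-N;h=np.arctan2(R[1,0],R[0,0]);print('tilt',R[:,1],'tray rel nest',e@fx,e@fy,e[2],'dyaw',h-FH,'F',o['ft_force'],'t',o['clock'])
    g=N+dy*fy+[0,0,dz]
    # TCP target when yaw is FH, tilt kept
    c,s=np.cos(FH-h),np.sin(FH-h);Rz=np.array([[c,-s,0],[s,c,0],[0,0,1]])
    plan(*(g-Rz@R@OFF),FH,n)
E
python3 -c "
from h import *
trayto(50,5)"
```

```text
tilt [-0.04 -0.01 -1.  ] tray rel nest -4.97602383402073 -137.40634804643918 176.99632338304457 dyaw 0.021104591038783704 F [-0.28  0.89 -1.89] t 5.1
da -0.021 | 0.16 2.54 2.75 0.004; 0.15 2.54 2.75 0.004; 0.13 2.54 2.76 0.004; 0.12 2.54 2.75 0.004; 0.12 2.54 2.76 0.004
```

Request:
{"api": "arm_command", "payload": {"plan": "0.1 2.5 2.8 0.004; 0.1 2.5 2.8 0.004; 0.1 2.5 2.8 0.004; 0.1 2.5 2.7 0.004; 0.1 2.5 2.7 0.004; 0 0 0 0"}}

```text
clock: 5.85
tcp_pos: [560.0, -100.9, 236.2]
orientation: [[0.978, -0.051, -0.203], [0.204, -0.001, 0.979], [-0.051, -0.999, 0.009]]
ft_force: [0.3, -0.1, -1.8]
grip_width: 58.5
```

```bash
python3 -c "
from h import *
import pickle
trayto(50,2)
o=r.get_obs();pickle.dump(o,open('o5.pkl','wb'))
i=r.get_image('wrist')[:,:,::-1];cv2.imwrite('pics/w5.png',i)
cv2.imwrite('pics/w5b.png',cv2.resize(i[0:300,56:456],(800,600),interpolation=cv2.INTER_CUBIC))"
```

```text
tilt [-0.05 -0.   -1.  ] tray rel nest -13.412681852428683 13.924095625511471 42.04444083374784 dyaw 0.004250876383542851 F [ 0.34 -0.12 -1.83] t 5.85
da -0.004 | 0.67 -0.4 -0.68 0.002; 0.67 -0.4 -0.67 0.002
```

View pics/w5b.png

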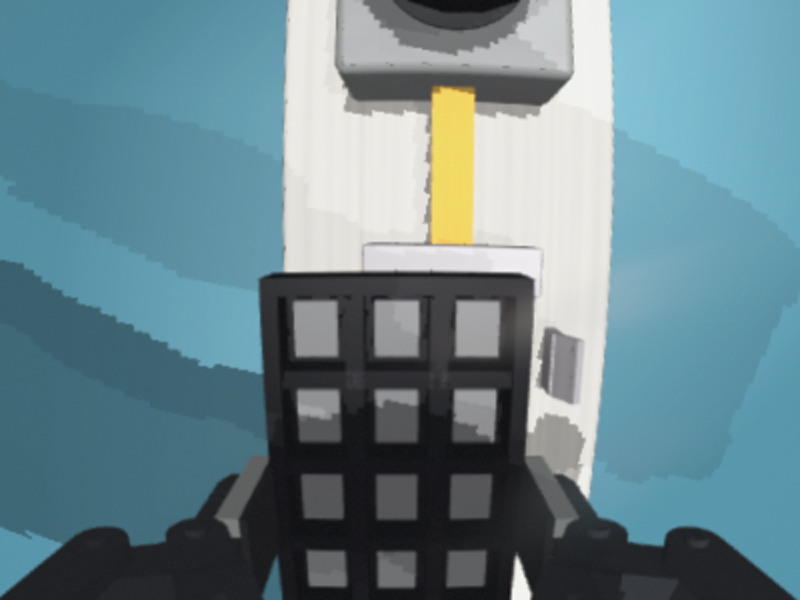

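The tray is still about 13 mm off in x and y, as computed, and the tilt has grown to 0.05. I'll test how different motions affect the tilt.

Request:
{"api": "arm_command", "payload": {"plan": "0.5 -4 -0.5 0; 0.5 -4 -0.5 0; 0 -4 0 0"}}

```text
clock: 6.28
tcp_pos: [577.8, -109.6, 357.8]
orientation: [[0.978, -0.055, -0.203], [0.203, -0.002, 0.979], [-0.054, -0.999, 0.009]]
ft_force: [0.2, 0.3, 0.2]
grip_width: 58.5
```

Request:
{"api": "arm_command", "payload": {"plan": "0 0 0 0; 0 0 0 0"}}

```text
clock: 6.52
tcp_pos: [579.2, -110.7, 362.3]
orientation: [[0.978, -0.047, -0.202], [0.202, -0.004, 0.979], [-0.046, -0.999, 0.006]]
ft_force: [0.5, 0.1, -1.7]
grip_width: 58.5
```

Request:
{"api": "arm_command", "payload": {"plan": "0 2 0 0; 0 2 0 0; 0 2 0 0; 0 2 0 0; 0 0 0 0"}}

```text
clock: 7.15
tcp_pos: [572.6, -111.5, 275.3]
orientation: [[0.978, -0.054, -0.201], [0.201, -0.003, 0.98], [-0.053, -0.999, 0.008]]
ft_force: [0.1, -0.7, -1.2]
grip_width: 58.6
```

```bash
python3 -c "
from h import *
trayto(50,2)"
```

```text
tilt [-0.05 -0.   -1.  ] tray rel nest -3.5540238611760837 0.8326597054915893 81.24075496072197 dyaw 0.0016736594731644738 F [ 0.09 -0.67 -1.16] t 7.15
da -0.002 | 0.18 1.56 -0.02 0.001; 0.18 1.56 -0.02 0.001
```

Request:
{"api": "arm_command", "payload": {"plan": "0 0 0 0; 0 0 0 0; 0 0 0 0; 0 0 0 0; 0 0 0 0; 0 0 0 0; 0 0 0 0; 0 0 0 0"}}

```text
clock: 8.15
tcp_pos: [573.5, -111.7, 277.7]
orientation: [[0.978, -0.05, -0.201], [0.201, -0.004, 0.98], [-0.05, -0.999, 0.007]]
ft_force: [0.1, -0.1, -1.0]
grip_width: 58.8
```

Request:
{"api": "arm_command", "payload": {"plan": "3 0 0 0; 3 0 0 0; 0 0 0 0; 0 0 0 0"}}

```text
clock: 8.65
tcp_pos: [632.8, -99.5, 274.2]
orientation: [[0.978, -0.052, -0.2], [0.2, -0.004, 0.98], [-0.051, -0.999, 0.007]]
ft_force: [-0.9, -0.1, -0.7]
grip_width: 58.6
```

Request:
{"api": "arm_command", "payload": {"plan": "-3 0 0 0; -3 0 0 0; 0 0 0 0; 0 0 0 0"}}

```text
clock: 9.15
tcp_pos: [570.3, -112.2, 277.3]
orientation: [[0.978, -0.053, -0.199], [0.199, -0.004, 0.98], [-0.053, -0.999, 0.007]]
ft_force: [-0.6, 0.2, -1.2]
grip_width: 58.7
```

Neither resting nor in-and-out moves change the tilt much. At 0.05 rad it's acceptable for laying the tray, which will settle level once released. I'll approach to a low hover first.

```bash
python3 -c "
from h import *
trayto(30,4)"
```

```text
tilt [-0.05 -0.   -1.  ] tray rel nest -5.8942522478673975 0.4273170439060606 83.1990160538989 dyaw 0.00012681990101665042 F [-0.59  0.17 -1.17] t 9.15
da -0.0 | 0.15 1.33 0 0; 0.15 1.33 0 0; 0.14 1.33 0 0; 0.15 1.33 0.01 0
```

Request:
{"api": "arm_command", "payload": {"plan": "0.22 1.3 0 0; 0.22 1.3 0 0; 0.22 1.3 0 0; 0.22 1.3 0 0; 0 0 0 0; 0 0 0 0"}}

```text
clock: 9.9
tcp_pos: [577.6, -110.0, 219.3]
orientation: [[0.978, -0.055, -0.2], [0.2, -0.003, 0.98], [-0.054, -0.999, 0.008]]
ft_force: [0.9, 0.4, -1.2]
grip_width: 58.4
```

```bash
python3 -c "
from h import *
import pickle
trayto(30,2)
o=r.get_obs();pickle.dump(o,open('o6.pkl','wb'))
i=r.get_image('wrist')[:,:,::-1];cv2.imwrite('pics/w6.png',i)
cv2.imwrite('pics/w6b.png',cv2.resize(i[40:290,136:376],(768,800-0),interpolation=cv2.INTER_CUBIC)[:600])
s=r.get_image('side')[:,:,::-1];cv2.imwrite('pics/d6.png',s)"
```

```text
tilt [-0.05 -0.   -1.  ] tray rel nest 1.3857961140971669 1.2379436390913456 25.25527973830242 dyaw 0.001085799441744556 F [ 0.87  0.44 -1.22] t 9.9
da -0.001 | -0.07 -0.24 -0.04 0.001; -0.07 -0.23 -0.03 0.001
```

View pics/w6b.png

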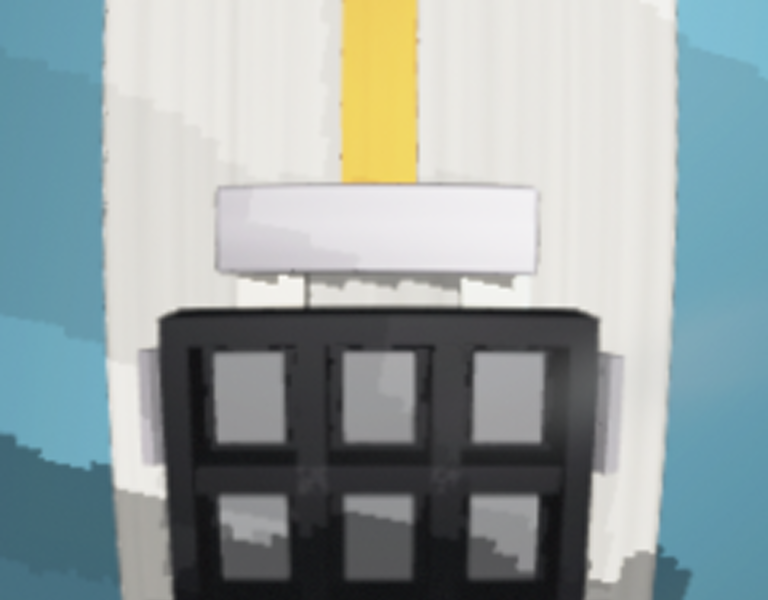

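The tray is centred between the guides (crop x 140–160 and 600–622). The jaw face edge is at row 272 and the tray end at row 312. Converting both to check the y gap.

```bash
python3 -c "
from h import *
import pickle
o=pickle.load(open('o6.pkl','rb'))
f=lambda x,y,z:onz('wrist',136+x/3.2,40+y/3.2,z,o)-N
for n,q,z in (('drive',(377,272),43),('trayend',(379,310),20+25.3+16),('base',(104,220),12),('baser',(676,220),12),('jawl',(216,250),43),('jawr',(538,250),43),('trayL',(160,316),61),('trayR',(599,318),61)):
  e=f(*q,z);print(n,e@fx,e@fy)
trayto(3,4)"
```

```text
drive 0.8344499622036172 60.228139828358096
trayend 2.1194210686483395 55.6379182682969
base -53.776258108137625 70.40031229657018
baser 55.43250089617873 70.65413456800306
jawl -24.3762159365143 63.940241329408664
jawr 25.56925773597006 64.02853260128194
trayL -28.561074275366984 55.02976842147757
trayR 32.168493104903284 55.10991387437812
tilt [-0.05 -0.   -1.  ] tray rel nest 1.4859415595521257 1.1914919804566781 25.591024351104437 dyaw 0.0010966930239358352 F [-0.92  0.07 -1.67] t 10.0
da -0.001 | -0.04 0.56 -0.02 0; -0.04 0.57 -0.02 0; -0.03 0.56 -0.01 0; -0.04 0.57 -0.02 0
```

Request:
{"api": "arm_command", "payload": {"plan": "0 0.5 -0.01 0; 0 0.5 -0.01 0; 0.02 0.5 -0.01 0; 0.02 0.5 0 0; 0 0 0 0; 0 0 0 0"}}

```text
clock: 10.75
tcp_pos: [577.2, -110.5, 199.2]
orientation: [[0.978, -0.053, -0.2], [0.2, -0.003, 0.98], [-0.052, -0.999, 0.007]]
ft_force: [0.3, -0.4, -1.3]
grip_width: 58.8
```

```bash
python3 -c "
from h import *
trayto(1.5,2)"
```

```text
tilt [-0.05 -0.   -1.  ] tray rel nest 1.237979984873175 0.7229804798634916 5.061350679451095 dyaw 0.0008646205850904309 F [ 0.29 -0.37 -1.34] t 10.75
da -0.001 | -0.06 0.18 -0.01 0; -0.06 0.18 -0.01 0
```

Request:
{"api": "arm_command", "payload": {"plan": "-0.05 0.2 0 0; 0 0.15 0 0; 0 0 0 0"}}

```text
clock: 11.12
tcp_pos: [576.6, -110.6, 195.7]
orientation: [[0.978, -0.052, -0.2], [0.2, -0.004, 0.98], [-0.052, -0.999, 0.007]]
ft_force: [0.0, 0.2, -1.3]
grip_width: 58.8
```

```bash
python3 -c "
from h import *
trayto(1.5,2)"
```

```text
tilt [-0.05 -0.   -1.  ] tray rel nest 0.719961682963681 0.6561177565427798 1.6428386791918115 dyaw 0.0008489581138147462 F [ 0.    0.18 -1.35] t 11.125
da -0.001 | -0.04 0.01 -0.01 0; -0.03 0 -0.01 0
```

Request:
{"api": "arm_command", "payload": {"plan": "0 0 0 0; 0 0 0 0; 0 0 0 0; 0 0 0 0", "fingers": 1}}

```text
clock: 11.62
tcp_pos: [577.1, -110.7, 196.4]
orientation: [[0.978, -0.051, -0.2], [0.2, -0.004, 0.98], [-0.051, -0.999, 0.006]]
ft_force: [-0.3, -0.0, -0.8]
grip_width: 85.5
```

Request:
{"api": "arm_command", "payload": {"plan": "0.15 -3 0 0; 0.2 -4 0 0; 0.2 -4 0 0; 0.2 -5 0 0; 0 0 0 0"}}

```text
clock: 12.25
tcp_pos: [592.5, -108.5, 359.9]
orientation: [[0.978, -0.053, -0.2], [0.2, -0.003, 0.98], [-0.052, -0.999, 0.007]]
ft_force: [0.6, -0.0, -0.9]
grip_width: 85.2
```

```bash
python3 -c "
from h import *
import pickle
o=r.get_obs();pickle.dump(o,open('o7.pkl','wb'));print(pose(o),o['orientation'][:,1],o['joint_positions'])
i=r.get_image('wrist')[:,:,::-1];cv2.imwrite('pics/w7.png',i)
cv2.imwrite('pics/w7b.png',cv2.resize(i[0:300,56:456],(800,600),interpolation=cv2.INTER_CUBIC))"
```

```text
(array([ 592.55, -108.47,  359.94]), np.float64(0.2018088526816763)) [-0.05 -0.   -1.  ] [-0.18  0.37 -0.08  1.18 -0.01  1.19]
```

View pics/w7b.png

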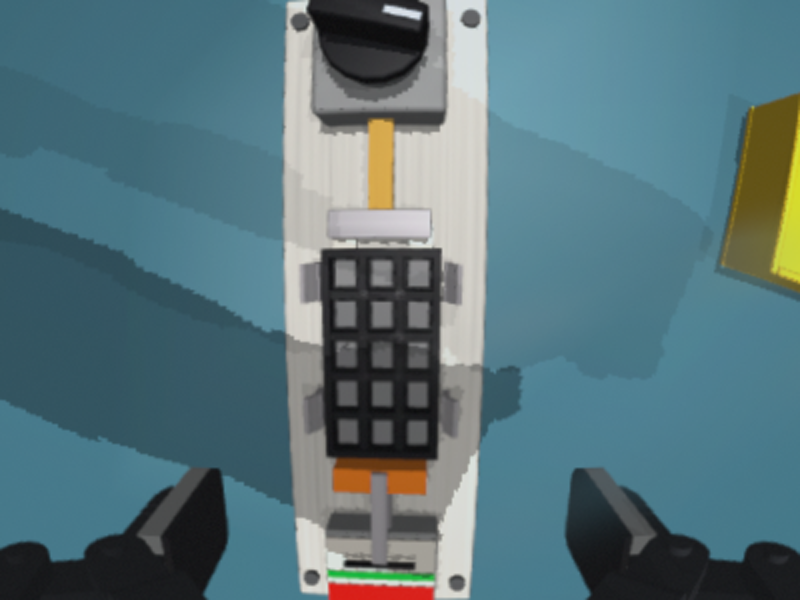

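The tray lies flat, squarely between the guides, with both jaws clear. The knob's white line is at crop (385..425, 8..18), so the bar sits about 0.2 rad clockwise of the fixture's x. I'll grip with the tool x at heading ~1.57, which leaves wrist range for the whole clockwise turn. First I'll move above the knob and turn the wrist.

```bash
python3 -c "
from h import *
plan(546,37,340,1.57,8)"
```

```text
da 1.368 | -0.19 0.22 1.89 -0.171; 0.13 0.22 1.9 -0.171; 0.45 0.22 1.85 -0.171; 0.76 0.22 1.75 -0.171; 1.05 0.22 1.59 -0.171; 1.3 0.22 1.39 -0.171; 1.52 0.21 1.15 -0.171; 1.69 0.22 0.87 -0.171
```

Request:
{"api": "arm_command", "payload": {"plan": "-0.2 0.2 1.9 -0.17; 0.1 0.2 1.9 -0.17; 0.4 0.2 1.8 -0.17; 0.8 0.2 1.8 -0.17; 1 0.2 1.6 -0.17; 1.3 0.2 1.4 -0.17; 1.5 0.2 1.2 -0.17; 1.7 0.2 0.9 -0.17"}}

```text
clock: 13.3
tcp_pos: [534.3, 39.0, 330.9]
orientation: [[-0.033, -0.076, -0.997], [0.999, -0.002, -0.032], [0.0, -0.997, 0.076]]
ft_force: [-0.3, 0.3, -0.4]
grip_width: 85.6
```

Request:
{"api": "arm_command", "payload": {"plan": "0 0 0 0; 0 0 0 0"}}

```text
clock: 13.55
tcp_pos: [532.9, 39.5, 328.4]
orientation: [[-0.031, -0.08, -0.996], [1.0, -0.003, -0.031], [-0.0, -0.997, 0.08]]
ft_force: [0.2, -0.2, -0.1]
grip_width: 85.3
```

```bash
cat >> h.py <<'E'
def st():
    o=r.get_obs();R=o['orientation'];q=o['joint_positions']
    print('t',o['clock'],'tcp',o['tcp_pos'],'head %.3f tilt %.4f %.4f'%(np.arctan2(R[1,0],R[0,0]),R[0,1],R[1,1]),'pitch %.4f'%(q[1]-q[2]+q[3]-np.pi/2),'q',q,'F',o['ft_force'],'M',o['moment'],'w',o['grip_width'])
    return o
E
python3 -c "
from h import *
import pickle
o=st();pickle.dump(o,open('o8.pkl','wb'))
i=r.get_image('wrist')[:,:,::-1];cv2.imwrite('pics/w8.png',i)
# find white line: bright, low saturation blob surrounded by dark near predicted knob top
g=i.astype(int);m=(g.min(2)>110).astype(np.uint8)
n,l,s,c=cv2.connectedComponentsWithStats(m)
for k in range(1,n):
  if 5<s[k,4]<400:
    x,y,w,h,a=s[k];ring=g[max(0,y-5):y+h+5,max(0,x-5):x+w+5].mean(2);
    if (ring<50).mean()>0.4: print(s[k],c[k],onz('wrist',*c[k],108,o))
p=np.array([538.,36.7,108])
"
```

```text
t 13.55 tcp [532.91  39.47 328.45] head 1.602 tilt -0.0802 -0.0029 pitch 0.0803 q [ 0.07  0.28 -0.28  1.1   0.    0.04] F [ 0.25 -0.25 -0.08] M [ 0.01 -0.09  0.05] w 85.28054097824125
[490  22   2   5   9] [490.56  23.78] [346.18 239.97 108.  ]
[496  25   2   5   6] [496.83  26.67] [346.42 248.49 108.  ]
[484  29   2   5   9] [484.56  30.78] [355.95 230.46 108.  ]
[491  32   2   5   9] [491.44  34.22] [356.67 239.36 108.  ]
[497  35   2   5   9] [497.56  36.89] [356.84 247.67 108.  ]
[485  39   2   5   6] [485.17  41.33] [366.22 229.73 108.  ]
[491  42   2   5  10] [491.5  44. ] [366.47 237.96 108.  ]
[498  45   2   5  10] [498.5  47. ] [366.72 247.47 108.  ]
[485  49   2   6   7] [485.71  51.43] [375.74 229.23 108.  ]
[492  52   2   6  11] [492.45  54.73] [376.56 237.94 108.  ]
[498  55   2   6   7] [498.71  57.29] [376.77 246.45 108.  ]
[486  60   1   6   6] [486.   62.5] [386.   228.52 108.  ]
[492  63   2   5  10] [492.5  65. ] [386.25 236.98 108.  ]
[499  66   2   6  10] [499.5  68.5] [387.22 246.44 108.  ]
[135 209   5   9  18] [136.72 212.78] [520.45 -46.38 108.  ]
[118 211  1
[... 1116 characters left out ...]
24 235.82] [534.31 206.86 108.  ]
[478 240   4   4  11] [479.64 241.45] [540.67 238.   108.  ]
[462 243   4   4  13] [463.38 244.46] [542.46 217.65 108.  ]
[471 242   3   4  11] [471.91 243.36] [541.97 228.22 108.  ]
[127 245   9   7  28] [130.   247.25] [547.65 -54.13 108.  ]
[453 244   4   5  18] [454.67 246.17] [543.51 207.52 108.  ]
[110 247  11   9  72] [115.03 251.31] [552.21 -67.56 108.  ]
[445 246   3   4  12] [446.  247.5] [544.23 197.81 108.  ]
[ 95 249   9   9  62] [ 99.16 253.15] [555.27 -82.46 108.  ]
[ 80 251   9   8  53] [ 84.3 254.7] [558.26 -97.36 108.  ]
[249 253   4  17  56] [250.45 260.91] [552.66  36.52 108.  ]
[104 264  15   6  51] [110.51 265.88] [565.25 -73.41 108.  ]
```

The white line is found at world (552.7,36.5). The tilt has now reached 0.08 rad, all of it pitch in the arm's plane, so I need to find out what moves it.

Request:
{"api": "arm_command", "payload": {"plan": "0 0 -5 0; 0 0 -5 0; 0 0 -5 0"}}

```text
clock: 13.98
tcp_pos: [683.3, 41.4, 315.8]
orientation: [[-0.025, -0.082, -0.996], [1.0, -0.003, -0.024], [-0.001, -0.997, 0.082]]
ft_force: [0.4, 0.5, 0.3]
grip_width: 85.5
```

Request:
{"api": "arm_command", "payload": {"plan": "0 0 0 0; 0 0 0 0; 0 0 0 0; 0 0 0 0"}}

```text
clock: 14.48
tcp_pos: [684.2, 39.3, 313.4]
orientation: [[-0.019, -0.085, -0.996], [1.0, -0.004, -0.019], [-0.002, -0.996, 0.085]]
ft_force: [0.8, -0.1, -0.3]
grip_width: 85.9
```

Request:
{"api": "arm_command", "payload": {"plan": "0 0 6 0; 0 0 6 0; 0 0 6 0; 0 0 6 0"}}

```text
clock: 14.98
tcp_pos: [439.6, 34.7, 332.7]
orientation: [[-0.019, -0.082, -0.996], [1.0, -0.003, -0.018], [-0.002, -0.997, 0.082]]
ft_force: [0.4, -0.1, 0.8]
grip_width: 85.7
```

Request:
{"api": "arm_command", "payload": {"plan": "0 -6 0 0; 0 -6 0 0; 0 0 0 0"}}

```text
clock: 15.35
tcp_pos: [432.1, 34.1, 446.0]
orientation: [[-0.019, -0.111, -0.994], [1.0, -0.006, -0.019], [-0.004, -0.994, 0.111]]
ft_force: [0.9, 0.3, -0.2]
grip_width: 85.2
```

Request:
{"api": "arm_command", "payload": {"plan": "-6 0 0 0; -6 0 0 0; 0 0 0 0"}}

```text
clock: 15.72
tcp_pos: [433.2, -87.5, 446.9]
orientation: [[-0.024, -0.107, -0.994], [1.0, -0.006, -0.023], [-0.004, -0.994, 0.107]]
ft_force: [-0.5, -0.0, 0.4]
grip_width: 85.1
```

Request:
{"api": "arm_command", "payload": {"plan": "6 0 0 0; 6 0 0 0; 0 0 0 0"}}

```text
clock: 16.1
tcp_pos: [429.0, 35.3, 445.4]
orientation: [[-0.019, -0.106, -0.994], [1.0, -0.005, -0.018], [-0.003, -0.994, 0.106]]
ft_force: [-0.3, -0.3, -0.1]
grip_width: 85.2
```

Request:
{"api": "arm_command", "payload": {"plan": "0 6 0 0; 0 6 0 0; 0 0 0 0"}}

```text
clock: 16.48
tcp_pos: [414.8, 36.1, 323.9]
orientation: [[-0.022, -0.104, -0.994], [1.0, -0.005, -0.022], [-0.003, -0.995, 0.104]]
ft_force: [-0.9, 0.5, -0.1]
grip_width: 85.7
```

Request:
{"api": "arm_command", "payload": {"plan": "0 0 -6 0; 0 -6 0 0; 0 0 0 0"}}

```text
clock: 16.85
tcp_pos: [484.1, 37.4, 380.1]
orientation: [[-0.022, -0.108, -0.994], [1.0, -0.006, -0.021], [-0.003, -0.994, 0.109]]
ft_force: [0.3, -0.7, 0.5]
grip_width: 85.3
```

Request:
{"api": "arm_command", "payload": {"plan": "0 6 0 0; 0 0 -6 0; 0 0 0 0"}}

```text
clock: 17.23
tcp_pos: [528.3, 37.0, 309.5]
orientation: [[-0.021, -0.125, -0.992], [1.0, -0.007, -0.02], [-0.004, -0.992, 0.125]]
ft_force: [0.1, 0.1, -0.3]
grip_width: 85.2
```

```bash
python3 -c "
from h import *
st()"
```

```text
t 17.225 tcp [528.32  37.04 309.54] head 1.592 tilt -0.1254 -0.0067 pitch 0.1259 q [ 0.07  0.31 -0.28  1.1   0.    0.05] F [ 0.12  0.15 -0.3 ] M [-0.01 -0.13  0.  ] w 85.21933324580684
```

Request:
{"api": "arm_command", "payload": {"plan": "0 -5 0 0; 0 0 -5 0; 0 0 0 0"}}

```text
clock: 17.6
tcp_pos: [584.1, 37.7, 357.1]
orientation: [[-0.02, -0.126, -0.992], [1.0, -0.007, -0.019], [-0.004, -0.992, 0.126]]
ft_force: [-1.3, -1.0, -0.2]
grip_width: 85.6
```

Request:
{"api": "arm_command", "payload": {"plan": "0 0 5 0; 0 5 0 0; 0 0 0 0"}}

```text
clock: 17.98
tcp_pos: [526.6, 36.0, 318.8]
orientation: [[-0.019, -0.119, -0.993], [1.0, -0.006, -0.018], [-0.004, -0.993, 0.119]]
ft_force: [-0.6, -0.0, -0.0]
grip_width: 85.1
```

Request:
{"api": "arm_command", "payload": {"plan": "0 -5 0 0; 0 0 5 0; 0 0 0 0"}}

```text
clock: 18.35
tcp_pos: [482.5, 35.2, 384.1]
orientation: [[-0.019, -0.113, -0.993], [1.0, -0.006, -0.018], [-0.004, -0.994, 0.113]]
ft_force: [0.7, -0.1, 0.1]
grip_width: 85.4
```

Request:
{"api": "arm_command", "payload": {"plan": "0 0 -5 0; 0 5 0 0; 0 0 0 0"}}

```text
clock: 18.73
tcp_pos: [530.7, 35.9, 337.2]
orientation: [[-0.018, -0.099, -0.995], [1.0, -0.005, -0.018], [-0.003, -0.995, 0.1]]
ft_force: [1.2, 0.0, 0.5]
grip_width: 85.4
```

Order matters: up→in and out→down reduce the tilt. I'll use that as a closed loop.

Request:
{"api": "arm_command", "payload": {"plan": "0 -6 0 0; 0 0 6 0; 0 0 0 0; 0 0 -6 0; 0 6 0 0; 0 0 0 0"}}

```text
clock: 19.48
tcp_pos: [537.4, 36.2, 358.6]
orientation: [[-0.018, -0.075, -0.997], [1.0, -0.003, -0.018], [-0.002, -0.997, 0.076]]
ft_force: [-0.7, 0.6, -0.3]
grip_width: 85.6
```

Request:
{"api": "arm_command", "payload": {"plan": "0 -6 0 0; 0 0 6 0; 0 0 -6 0; 0 6 0 0; 0 0 0 0"}}

```text
clock: 20.1
tcp_pos: [529.4, 35.8, 378.5]
orientation: [[-0.018, -0.062, -0.998], [1.0, -0.002, -0.018], [-0.001, -0.998, 0.062]]
ft_force: [-0.3, 0.6, 0.2]
grip_width: 85.6
```

Request:
{"api": "arm_command", "payload": {"plan": "0 -6 0 0; 0 0 6 0; 0 0 0 0; 0 0 -6 0; 0 6 0 0; 0 0 0 0"}}

```text
clock: 20.85
tcp_pos: [539.4, 36.5, 409.2]
orientation: [[-0.018, -0.025, -1.0], [1.0, 0.0, -0.018], [0.001, -1.0, 0.025]]
ft_force: [-0.2, -0.1, -0.5]
grip_width: 85.2
```

One more, scaled down.

Request:
{"api": "arm_command", "payload": {"plan": "0 -5.5 0 0; 0 0 5.5 0; 0 0 0 0; 0 0 -5.5 0; 0 5.5 0 0; 0 0 0 0"}}

```text
clock: 21.6
tcp_pos: [550.6, 37.3, 443.0]
orientation: [[-0.019, 0.02, -1.0], [1.0, 0.003, -0.019], [0.003, -1.0, -0.02]]
ft_force: [-0.7, 0.1, 0.8]
grip_width: 85.7
```

Request:
{"api": "arm_command", "payload": {"plan": "0 2 0 0; 0 2 0 0; 0 2 0 0; 0 2 0 0; 0 1 0 0; 0 0 0 0; 0 0 0 0"}}

```text
clock: 22.48
tcp_pos: [567.1, 38.5, 384.5]
orientation: [[-0.019, 0.066, -0.998], [1.0, 0.006, -0.019], [0.005, -0.998, -0.066]]
ft_force: [-0.8, -0.5, 0.1]
grip_width: 85.2
```

```bash
cat >> h.py <<'E'
def knob(o,zt=108,name=None):
    i=r.get_image('wrist')
    if name: cv2.imwrite(name,i[:,:,::-1])
    g=i.astype(int);m=(g.min(2)>110).astype(np.uint8)
    n,l,s,c=cv2.connectedComponentsWithStats(m);out=[]
    for k in range(1,n):
        x,y,w,h,a=s[k]
        ring=g[max(0,y-5):y+h+5,max(0,x-5):x+w+5].mean(2)
        P=onz('wrist',*c[k],zt,o)
        if 10<a<900 and (ring<70).mean()>.3 and np.hypot(P[0]-540,P[1]-37)<45:
            yy,xx=np.nonzero(l==k);W=np.array([onz('wrist',u,v,zt,o) for u,v in zip(xx,yy)])[:,:2]
            e,V=np.linalg.eigh(np.cov((W-W.mean(0)).T));v=V[:,1];v=v*np.sign(v[0])
            print(s[k],c[k],'world',W.mean(0),'dir',np.arctan2(v[1],v[0]),'len',np.ptp(W@v));out.append((P,np.arctan2(v[1],v[0])))
    return out
E
python3 -c "
from h import *
import pickle
o=st();pickle.dump(o,open('o9.pkl','wb'))
knob(o,108,'pics/w9.png')
"
```

```text
t 22.475 tcp [567.14  38.52 384.47] head 1.590 tilt 0.0664 0.0064 pitch -0.0667 q [ 0.07  0.23 -0.21  1.07  0.    0.05] F [-0.81 -0.5   0.1 ] M [-0.01  0.04  0.03] w 85.16634496894311
[249 143   5  17  63] [251.3  150.98] world [552.09  36.45] dir -0.0400533281301521 len 13.625646053725518
```

Request:
{"api": "arm_command", "payload": {"plan": "0 0 2 0; 0 1.5 1 0; 0 1.5 0 0; 0 1.5 0 0; 0 1.5 0 0; 0 0 0 0; 0 0 0 0"}}

```text
clock: 23.4
tcp_pos: [543.1, 38.5, 322.4]
orientation: [[-0.019, 0.071, -0.997], [1.0, 0.007, -0.019], [0.005, -0.997, -0.071]]
ft_force: [-0.1, -0.1, 0.0]
grip_width: 85.4
```

```bash
python3 -c "
from h import *
st()"
```

```text
t 23.4 tcp [543.09  38.47 322.42] head 1.590 tilt 0.0706 0.0066 pitch -0.0710 q [ 0.07  0.22 -0.36  0.91  0.    0.05] F [-0.14 -0.08  0.04] M [-0.04  0.06  0.03] w 85.39943844095278
```

Request:
{"api": "arm_command", "payload": {"plan": "0 0 6 0; 0 -6 0 0; 0 0 0 0; 0 5.5 0 0; 0 0 -6 0; 0 0 0 0"}}

```text
clock: 24.15
tcp_pos: [519.4, 36.8, 306.1]
orientation: [[-0.019, 0.022, -1.0], [1.0, 0.003, -0.019], [0.003, -1.0, -0.022]]
ft_force: [-0.1, -0.1, 1.4]
grip_width: 85.2
```

Request:
{"api": "arm_command", "payload": {"plan": "0 0 6 0; 0 -6 0 0; 0 0 0 0; 0 5.5 0 0; 0 0 -6 0; 0 0 0 0"}}

```text
clock: 24.9
tcp_pos: [500.1, 35.4, 294.2]
orientation: [[-0.019, -0.019, -1.0], [1.0, 0.0, -0.019], [0.001, -1.0, 0.019]]
ft_force: [0.2, -0.2, 0.3]
grip_width: 85.7
```

Request:
{"api": "arm_command", "payload": {"plan": "0.03 0 -1 0; 0.03 0 -1 0; 0.03 0 -1 0; 0.03 0 -1 0; 0 0 0 0.01; 0 0 0 0.01"}}

```text
clock: 25.65
tcp_pos: [545.6, 37.7, 296.8]
orientation: [[0.003, -0.011, -1.0], [1.0, 0.001, 0.002], [0.001, -1.0, 0.011]]
ft_force: [-0.4, 0.6, -0.4]
grip_width: 85.1
```

```bash
python3 -c "
from h import *
import pickle
o=st();pickle.dump(o,open('o10.pkl','wb'))
knob(o,108,'pics/w10.png')
print(o['tcp_pos']+o['orientation']@[0,155,0])
I=cv2.imread('pics/w10.png');cv2.imwrite('pics/w10b.png',cv2.resize(I[150:350,150:350],(600,600),interpolation=cv2.INTER_CUBIC))
"
```

```text
t 25.65 tcp [545.59  37.67 296.77] head 1.568 tilt -0.0113 0.0008 pitch 0.0112 q [ 0.07  0.29 -0.34  0.96  0.    0.07] F [-0.35  0.61 -0.44] M [-0.    0.03 -0.03] w 85.07548579987507
[290 199   3   6  12] [291.33 201.67] world [527.61  57.95] dir 0.1298656820410655 len 2.99895642682327
[251 233   6  21  94] [253.3  243.29] world [553.08  36.46] dir -0.05314776916984935 len 13.06001003851577
[543.83  37.79 141.78]
```

Request:
{"api": "arm_command", "payload": {"plan": "-0.05 0.8 0.3 0.01; -0.05 0.8 0.2 0.005; 0 0.8 0.1 0; 0 0.8 0 0; 0 0.4 0 0; 0 0 0 0; 0 0 0 0"}}

```text
clock: 26.58
tcp_pos: [537.4, 36.6, 257.5]
orientation: [[0.019, -0.013, -1.0], [1.0, 0.001, 0.019], [0.0, -1.0, 0.013]]
ft_force: [-0.1, 0.1, 0.1]
grip_width: 85.4
```

```bash
python3 -c "
from h import *
o=st()
print(o['tcp_pos']+o['orientation']@[0,155,0])
knob(o,108,'pics/w11.png')
"
```

```text
t 26.575 tcp [537.38  36.61 257.52] head 1.552 tilt -0.0133 0.0006 pitch 0.0132 q [ 0.07  0.31 -0.4   0.87  0.    0.09] F [-0.08  0.1   0.06] M [-0.02 -0.03  0.03] w 85.37230209874139
[535.33  36.71 102.54]
[253 281   7  24 148] [255.92 292.45] world [553.06  36.4 ] dir -0.0653101452033023 len 13.63552720674852
```

Request:
{"api": "arm_command", "payload": {"plan": "0 -0.05 -0.2 0.03; 0 0 0 0"}}

```text
clock: 26.88
tcp_pos: [539.9, 36.6, 258.6]
orientation: [[0.051, -0.012, -0.999], [0.999, 0.001, 0.051], [0.0, -1.0, 0.012]]
ft_force: [-0.0, -0.1, 0.4]
grip_width: 85.4
```

Request:
{"api": "arm_command", "payload": {"plan": "0 0 0 0; 0 0 0 0; 0 0 0 0; 0 0 0 0; 0 0 0 0; 0 0 0 0", "fingers": 0, "newtons": 30}}

```text
clock: 27.62
tcp_pos: [540.0, 37.3, 259.1]
orientation: [[0.05, -0.012, -0.999], [0.999, 0.003, 0.05], [0.003, -1.0, 0.012]]
ft_force: [-0.6, 1.1, 0.8]
grip_width: 13.3
```

```bash
python3 -c "
from h import *
o=st()
print(o['tcp_pos']+o['orientation']@[0,155,0])
"
```

```text
t 27.625 tcp [540.02  37.34 259.07] head 1.520 tilt -0.0115 0.0032 pitch 0.0113 q [ 0.07  0.31 -0.4   0.87  0.    0.12] F [-0.61  1.13  0.77] M [-0.01  0.07  0.02] w 13.327135334208721
[538.23  37.84 104.08]
```

Request:
{"api": "arm_command", "payload": {"plan": "0 0.2 0 0; 0 0.1 0 0"}}

```text
clock: 27.88
tcp_pos: [540.0, 37.3, 256.5]
orientation: [[0.05, -0.011, -0.999], [0.999, 0.003, 0.05], [0.003, -1.0, 0.011]]
ft_force: [-1.4, 1.3, 4.8]
grip_width: 13.2
```

Request:
{"api": "arm_command", "payload": {"plan": "0 0.15 0 0"}}

```text
clock: 28.0
tcp_pos: [540.0, 37.4, 255.1]
orientation: [[0.05, -0.011, -0.999], [0.999, 0.003, 0.05], [0.003, -1.0, 0.011]]
ft_force: [-1.7, 0.9, 5.3]
grip_width: 13.4
```

Request:
{"api": "arm_command", "payload": {"plan": "0 0.15 0 0"}}

```text
clock: 28.12
tcp_pos: [540.0, 37.4, 253.7]
orientation: [[0.05, -0.011, -0.999], [0.999, 0.003, 0.05], [0.003, -1.0, 0.011]]
ft_force: [-1.1, 1.5, 5.1]
grip_width: 13.6
```

Request:
{"api": "arm_command", "payload": {"plan": "0 0.12 0 0"}}

```text
clock: 28.25
tcp_pos: [540.0, 37.3, 253.0]
orientation: [[0.05, -0.011, -0.999], [0.999, 0.003, 0.05], [0.003, -1.0, 0.011]]
ft_force: [-4.4, 0.8, 14.5]
grip_width: 13.5
```

Request:
{"api": "arm_command", "payload": {"plan": "0 0.12 0 0"}}

```text
clock: 28.38
tcp_pos: [539.9, 37.4, 252.8]
orientation: [[0.05, -0.01, -0.999], [0.999, 0.003, 0.05], [0.003, -1.0, 0.01]]
ft_force: [-6.6, -0.2, 17.4]
grip_width: 13.0
```

Request:
{"api": "arm_command", "payload": {"plan": "0 0.12 0 0"}}

```text
clock: 28.5
tcp_pos: [539.9, 37.3, 252.8]
orientation: [[0.05, -0.01, -0.999], [0.999, 0.003, 0.05], [0.003, -1.0, 0.01]]
ft_force: [-5.6, 1.0, 16.1]
grip_width: 13.4
```

Request:
{"api": "arm_command", "payload": {"plan": "0 0.12 0 0"}}

```text
clock: 28.62
tcp_pos: [539.8, 37.3, 252.9]
orientation: [[0.05, -0.009, -0.999], [0.999, 0.003, 0.05], [0.003, -1.0, 0.009]]
ft_force: [-5.6, 1.1, 15.8]
grip_width: 13.7
```

The end stop is felt about 6.3 mm down. I'll keep a light press and start turning.

Request:
{"api": "arm_command", "payload": {"plan": "0 0.05 0 0.06"}}

```text
clock: 28.75
tcp_pos: [539.6, 37.3, 253.2]
orientation: [[0.112, -0.009, -0.994], [0.994, 0.003, 0.112], [0.002, -1.0, 0.009]]
ft_force: [-3.5, 0.5, 7.4]
grip_width: 13.3
```

Request:
{"api": "arm_command", "payload": {"plan": "0 0.05 0 0.1"}}

```text
clock: 28.88
tcp_pos: [539.6, 37.2, 253.2]
orientation: [[0.213, -0.009, -0.977], [0.977, 0.003, 0.213], [0.001, -1.0, 0.009]]
ft_force: [-2.8, 1.4, 7.4]
grip_width: 13.3
```

```bash
python3 -c "
from h import *
o=st()
print(o['tcp_pos']+o['orientation']@[0,155,0])
"
```

```text
t 28.875 tcp [539.56  37.24 253.24] head 1.356 tilt -0.0086 0.0033 pitch 0.0084 q [ 0.07  0.32 -0.41  0.85  0.    0.28] F [-2.83  1.44  7.36] M [ 0.03  0.76 -0.02] w 13.328506728554045
[538.22  37.76  98.24]
```

Request:
{"api": "arm_command", "payload": {"plan": "0 0.06 0 0.12; 0 0.06 0 0.12; 0 0.06 0 0.12"}}

```text
clock: 29.25
tcp_pos: [539.3, 37.1, 253.1]
orientation: [[0.554, -0.008, -0.833], [0.833, 0.003, 0.554], [-0.002, -1.0, 0.008]]
ft_force: [-3.7, 0.5, 9.4]
grip_width: 13.1
```

Request:
{"api": "arm_command", "payload": {"plan": "0 0.06 0 0.12; 0 0.06 0 0.12; 0 0.06 0 0.12; 0 0.06 0 0.12"}}

```text
clock: 29.75
tcp_pos: [538.9, 36.9, 253.1]
orientation: [[0.884, -0.007, -0.468], [0.468, 0.003, 0.884], [-0.005, -1.0, 0.006]]
ft_force: [-4.5, 0.7, 10.2]
grip_width: 13.3
```

```bash
python3 -c "
from h import *
o=st()
print(o['tcp_pos']+o['orientation']@[0,155,0])
"
```

```text
t 29.75 tcp [538.93  36.9  253.14] head 0.487 tilt -0.0074 0.0034 pitch 0.0072 q [ 0.07  0.32 -0.41  0.85  0.    1.15] F [-4.51  0.7  10.18] M [0.18 0.86 0.05] w 13.254154004493703
[537.78  37.43  98.14]
```

Request:
{"api": "arm_command", "payload": {"plan": "0 0.06 0 0.12; 0 0.06 0 0.12; 0 0.06 0 0.12; 0 0.06 0 0.12"}}

```text
clock: 30.25
tcp_pos: [538.5, 36.7, 253.1]
orientation: [[1.0, -0.007, 0.009], [-0.009, 0.004, 1.0], [-0.007, -1.0, 0.004]]
ft_force: [-3.3, -0.1, 9.7]
grip_width: 13.5
```

Request:
{"api": "arm_command", "payload": {"plan": "0 0.06 0 0.12; 0 0.06 0 0.12; 0 0.06 0 0.12; 0 0.06 0 0.12"}}

```text
clock: 30.75
tcp_pos: [538.1, 36.7, 253.2]
orientation: [[0.875, -0.006, 0.483], [-0.483, 0.005, 0.875], [-0.008, -1.0, 0.002]]
ft_force: [-3.9, 0.4, 9.4]
grip_width: 13.3
```

```bash
python3 -c "
from h import *
o=st()
print(o['tcp_pos']+o['orientation']@[0,155,0])
s=r.get_image('scene')[:,:,::-1];cv2.imwrite('pics/s12.png',s)
"
```

```text
t 30.75 tcp [538.11  36.72 253.15] head -0.505 tilt -0.0060 0.0052 pitch 0.0057 q [ 0.07  0.31 -0.41  0.85  0.01  2.14] F [-3.86  0.4   9.42] M [0.2  0.84 0.09] w 13.286904388381762
[537.18  37.53  98.16]
```

Request:
{"api": "arm_command", "payload": {"plan": "0 0.06 0 0.12; 0 0.06 0 0.12; 0 0.06 0 0.12; 0 0.06 0 0.04"}}

```text
clock: 31.3
tcp_pos: [537.8, 36.8, 253.1]
orientation: [[0.605, -0.005, 0.797], [-0.797, 0.006, 0.605], [-0.008, -1.0, -0.0]]
ft_force: [-3.0, -0.6, 9.7]
grip_width: 13.3
```

```bash
python3 -c "
from h import *
o=st()
s=r.get_image('scene')[:,:,::-1];cv2.imwrite('pics/s13.png',s)
i=r.get_image('wrist')[:,:,::-1];cv2.imwrite('pics/w13.png',i)
# profile along fixture y on the scale at pointer centre line x offsets +-15, z=36
p=r.camera_params('scene');M=np.linalg.inv(p['cam_to_world'])
def px(P):
  c=M@np.r_[P,1];return p['fx']*c[0]/c[2]+p['cx'],p['fy']*c[1]/c[2]+p['cy']
F=N-[0,0,20]+2*fy+0.7*fx
for z in (45.5,):
  for y in (-100,-118,-130,-150): print(y,px(F+y*fy+[0,0,z]))
def corners(img,ref):
  pass
a=cv2.imread('pics/s0.png')
c=lambda I:cv2.resize(I[250:300,190:255],None,fx=6,fy=6,interpolation=cv2.INTER_CUBIC)
b=cv2.imread('pics/s12.png')
cv2.imwrite('pics/cmp.png',np.vstack([np.hstack([c(a),c(b)]),np.hstack([c(s),c(s)*0+0])]))
"
```

```text
t 31.3 tcp [537.76  36.75 253.15] head -0.922 tilt -0.0051 0.0064 pitch 0.0047 q [ 0.07  0.31 -0.41  0.85  0.01  2.56] F [-3.01 -0.61  9.75] M [0.22 0.71 0.15] w 13.28537495039958
-100 (np.float64(219.50125986670204), np.float64(268.1112657644362))
-118 (np.float64(216.28914804175378), np.float64(272.7643015587431))
-130 (np.float64(214.11582800964985), np.float64(275.9125530683326))
-150 (np.float64(210.43547201682844), np.float64(281.24388307913176))
```

```bash
cat > prof.py <<'E'
from h import *
import sys
p=r.camera_params('scene');M=np.linalg.inv(p['cam_to_world'])
F=N-[0,0,20]+2*fy+0.7*fx
ys=np.arange(-160,-95,1.)
for f in sys.argv[1:]:
    I=cv2.imread(f).astype(np.float32);res=[]
    for y in ys:
        v=[]
        for x in np.arange(-14,15,1.):
            if abs(x)<5: continue
            c=M@np.r_[F+y*fy+x*fx+[0,0,45.5],1];u=p['fx']*c[0]/c[2]+p['cx'];w=p['fy']*c[1]/c[2]+p['cy']
            v.append(cv2.getRectSubPix(I,(1,1),(float(u),float(w)))[0,0])
        res.append(np.mean(v,0))
    res=np.array(res);print(f);print('min  ',' '.join('%d:%d,%d,%d'%(y,*q) for y,q in zip(ys[::2],res[::2])))
E
python3 prof.py pics/s0.png pics/s12.png pics/s13.png
```

```text
pics/s0.png
min   -160:117,122,125 -158:114,120,145 -156:97,102,167 -154:67,72,186 -152:36,41,200 -150:12,18,205 -148:1,9,205 -146:0,7,205 -144:8,14,205 -142:34,39,205 -140:71,79,203 -138:104,120,193 -136:119,149,169 -134:113,162,132 -132:104,167,105 -130:117,176,113 -128:150,191,151 -126:178,203,184 -124:185,202,193 -122:169,182,178 -120:135,145,143 -118:96,105,104 -116:81,88,87 -114:101,108,106 -112:133,143,139 -110:155,166,162 -108:157,167,164 -106:149,156,155 -104:138,143,144 -102:129,133,135 -100:124,128,129 -98:126,131,131 -96:133,138,138
pics/s12.png
min   -160:128,133,136 -158:125,131,158 -156:106,112,182 -154:73,80,202 -152:39,46,216 -150:13,20,221 -148:2,10,221 -146:1,9,221 -144:10,16,221 -142:37,43,221 -140:77,87,219 -138:115,132,211 -136:132,162,187 -134:125,173,147 -132:95,160,96 -130:62,131,53 -128:47,98,40 -126:61,84,61 -124:98,106,102 -122:141,150,148 -120:176,188,184 -118:195,209,205 -116:200,214,210 -114:199,212,208 -112:195,208,204 -110:188,200,195 -108:174,185,181 -106:159,168,166 -104:145,151,152 -102:135,139,141 -100:126,130,132 -98:118,123,128 -96:107,114,124
pics/s13.png
min   -160:128,132,136 -158:125,130,158 -156:105,112,181 -154:73,79,202 -152:39,44,216 -150:12,19,220 -148:1,9,221 -146:2,7,221 -144:10,15,221 -142:36,42,221 -140:75,84,219 -138:111,126,210 -136:126,147,184 -134:113,139,141 -132:82,108,90 -130:66,87,66 -128:92,103,93 -126:136,146,141 -124:172,184,179 -122:191,206,200 -120:198,213,208 -118:199,213,209 -116:198,212,208 -114:197,211,207 -112:194,208,203 -110:186,199,194 -108:171,181,178 -106:152,159,158 -104:134,138,139 -102:121,124,128 -100:110,115,123 -98:98,106,123 -96:82,94,120
```

Calibrated on its known start of -118, the pointer now reads about -132, i.e. 14 mm of deflection. Falling back to the lock step just below should leave it near -131. I'll ease up gently and back off slightly so it drops into the lock.

Request:
{"api": "arm_command", "payload": {"plan": "0 -0.06 0 0; 0 -0.06 0 0"}}

```text
clock: 31.65
tcp_pos: [537.7, 36.7, 254.7]
orientation: [[0.606, -0.005, 0.796], [-0.796, 0.007, 0.606], [-0.008, -1.0, 0.0]]
ft_force: [-1.5, 0.7, 4.8]
grip_width: 13.3
```

Request:
{"api": "arm_command", "payload": {"plan": "0 -0.06 0 -0.03; 0 -0.06 0 -0.03"}}

```text
clock: 31.9
tcp_pos: [537.7, 36.6, 256.0]
orientation: [[0.655, -0.005, 0.755], [-0.755, 0.007, 0.655], [-0.008, -1.0, 0.001]]
ft_force: [-1.1, -0.1, 5.6]
grip_width: 13.5
```

```bash
python3 -c "
from h import *
o=st()"
```

```text
t 31.9 tcp [537.68  36.62 256.04] head -0.856 tilt -0.0047 0.0068 pitch 0.0042 q [ 0.07  0.31 -0.41  0.85  0.01  2.49] F [-1.14 -0.08  5.57] M [0.18 0.25 0.09] w 13.511885898008222
```

Request:
{"api": "arm_command", "payload": {"plan": "0 -0.1 0 0; 0 -0.1 0 0; 0 -0.05 0 0"}}

```text
clock: 32.28
tcp_pos: [537.7, 36.6, 258.6]
orientation: [[0.656, -0.005, 0.755], [-0.755, 0.007, 0.656], [-0.008, -1.0, 0.001]]
ft_force: [-2.2, 0.6, 3.7]
grip_width: 13.6
```

Request:
{"api": "arm_command", "payload": {"plan": "0 0 0 0; 0 0 0 0"}}

```text
clock: 32.52
tcp_pos: [537.7, 36.6, 258.6]
orientation: [[0.656, -0.005, 0.755], [-0.755, 0.007, 0.656], [-0.008, -1.0, 0.001]]
ft_force: [-1.9, 0.3, 3.9]
grip_width: 13.0
```

```bash
python3 -c "
from h import *
o=st();s=r.get_image('scene')[:,:,::-1];cv2.imwrite('pics/s14.png',s)"; python3 prof.py pics/s14.png
```

```text
t 32.525 tcp [537.7   36.62 258.56] head -0.856 tilt -0.0048 0.0068 pitch 0.0043 q [ 0.07  0.31 -0.41  0.86  0.01  2.49] F [-1.93  0.27  3.95] M [0.15 0.23 0.08] w 13.048921910570819
pics/s14.png
min   -160:127,132,136 -158:124,130,158 -156:105,112,181 -154:72,79,202 -152:37,44,215 -150:10,19,220 -148:2,11,221 -146:1,8,220 -144:9,14,220 -142:36,41,221 -140:76,86,219 -138:115,130,211 -136:131,152,187 -134:120,147,145 -132:86,115,93 -130:62,85,61 -128:78,91,78 -126:121,129,125 -124:161,172,168 -122:187,200,195 -120:197,211,206 -118:200,214,210 -116:199,213,209 -114:198,211,207 -112:194,208,202 -110:185,199,193 -108:170,181,177 -106:152,160,158 -104:134,139,140 -102:122,126,129 -100:111,116,123 -98:99,107,122 -96:84,96,120
```

Request:
{"api": "arm_command", "payload": {"plan": "0 0 0 0; 0 0 0 0; 0 0 0 0; 0 0 0 0", "fingers": 1}}

```text
clock: 33.08
tcp_pos: [537.7, 36.3, 257.4]
orientation: [[0.655, -0.006, 0.755], [-0.755, 0.006, 0.655], [-0.008, -1.0, -0.001]]
ft_force: [-0.3, 0.8, 0.1]
grip_width: 83.8
```

Request:
{"api": "arm_command", "payload": {"plan": "0 -2 0 0; 0 -4 0 0; 0 -5 0 0; 0 -5 0 0; 0 0 0 0"}}

```text
clock: 33.7
tcp_pos: [538.2, 35.3, 421.0]
orientation: [[0.655, -0.008, 0.756], [-0.756, 0.005, 0.655], [-0.009, -1.0, -0.003]]
ft_force: [-0.4, 0.2, -0.7]
grip_width: 85.1
```

```bash
python3 -c "
from h import *
o=st();s=r.get_image('scene')[:,:,::-1];cv2.imwrite('pics/s15.png',s)
i=r.get_image('wrist')[:,:,::-1];cv2.imwrite('pics/w15.png',i);knob(o,108)
d=r.get_image('side')[:,:,::-1]
z=lambda I,x,y,w,h,s:cv2.resize(I[y:y+h,x:x+w],None,fx=s,fy=s,interpolation=cv2.INTER_CUBIC)
A=z(s,190,185,100,115,5);B=z(d,225,135,50,115,5)
cv2.imwrite('pics/fin.png',np.hstack([A,B]))"; python3 prof.py pics/s15.png
```

```text
t 33.7 tcp [538.2   35.26 421.03] head -0.857 tilt -0.0082 0.0052 pitch 0.0079 q [ 0.06  0.2  -0.16  1.22  0.01  2.49] F [-0.37  0.21 -0.69] M [-0.04 -0.01 -0.06] w 85.1466116774161
[256 185   3  14  39] [257.03 191.36] world [530.11  26.46] dir 0.7505416682202702 len 13.362621297757414
pics/s15.png
min   -160:125,130,134 -158:122,128,155 -156:103,110,178 -154:71,78,199 -152:38,44,212 -150:13,21,218 -148:3,10,219 -146:2,9,218 -144:9,16,218 -142:36,42,218 -140:76,85,216 -138:112,128,207 -136:129,153,183 -134:119,153,143 -132:85,123,90 -130:55,89,52 -128:64,81,62 -126:103,112,106 -124:146,156,152 -122:176,189,185 -120:191,206,201 -118:196,210,206 -116:196,211,206 -114:195,209,205 -112:191,205,200 -110:182,195,191 -108:168,178,175 -106:151,158,157 -104:135,139,139 -102:123,126,129 -100:113,117,123 -98:102,108,120 -96:87,96,116
```

View pics/fin.png

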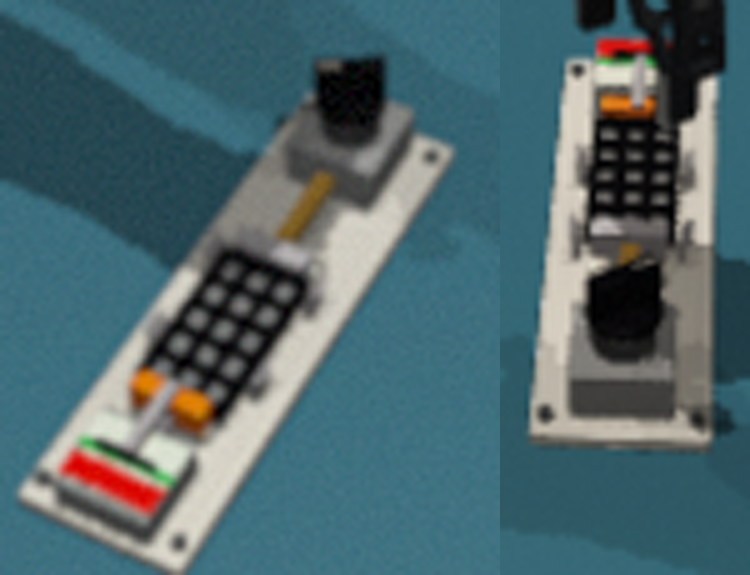

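The tray sits between the jaws, and the pointer bar lies on the green stripe at crop ~(125,455), clear of the red. The knob has turned by nine lock steps and the fingers are off everything. Handing in.

```bash
python3 -c "
from h import *
s=r.get_image('scene')[:,:,::-1];cv2.imwrite('pics/s16.png',s);print(np.abs(s[200:300,190:290].astype(int)-cv2.imread('pics/s15.png')[200:300,190:290]).mean())
print(r.close_job(),r.get_obs()['clock'])"
```

```text
2.4996
the job is handed in; nothing more can be done
the job is handed in; nothing more can be done
```

The job is handed in at about 34 s of the 70 s; the hand-in gives no verdict.

**What I did:** I laid the 60 x 110 mm black tray in the nest and let go of it. Then I pressed the knob about 6 mm to its end stop and turned it about 2.4 rad clockwise. I eased it up into its lock and drew the gripper clear.

**Last checks:**
- **Pointer:** it reads about y = -131 mm, roughly 1 mm past the middle of the green mark, so inside the 3 mm limit. This comes from the scene camera, corrected by the known start position. My estimates while turning disagreed by about 1 mm.
- **Knob:** its white line agrees with nine lock steps turned. It rose to about 0.5 mm from the top while held, and I then released it. I did not measure its final height, only inferred that it is up.
- **Knob force:** the highest vertical force I read while pressing was 17.4 N including the spring, so about 11 N on the end stop.
- **Tray:** in the last picture it looks flat between the jaws and guides; I did not measure its final tilt or height.
- **Bystanders:** I did not touch any of them knowingly, and did not check their positions again at the end.

**What went wrong:** the arm's moves built up an unwanted tool tilt, 0.05 rad when I laid the tray and as much as 0.125 rad later. I brought it down to about 0.01 rad before gripping the knob. The first and last pictures of the fixture differed by 2.5 grey levels on average. I put that down to image noise and handed in without tracing it.

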